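# Tip the instrument cover over onto the fixture

## Task

The grey instrument cover lies hollow side down on the table in front of the low aluminium fixture. Slide it up against the fixture's front step, tip it up on edge against the step and over onto the bed so that it lies hollow side up, then push it fully home, flush along the fence. It is thin and dents, so never press on it with more than 30 N, and leave the parts standing around undisturbed.

Things in the scene. Friction and masses are not known exactly. Their poses are not given: they have to be found in the camera images.
- fixture: Low fixture fixed to the table: an aluminium bed with a dark steel fence along its back. Origin on the table, middle of the foot of its upright front face (the step). x runs level from front to fence, y along the front, z up. The bed spans x 0 to 125 mm, y -100 to 100 mm; its flat top is 24 mm above the table.
- fence_foot (a point): Where the fence's front face meets the bed's top, in the middle: x = 125 mm, y = 0, z = 24 mm in the fixture's frame, same axes. The fence rises 18 mm above the bed (42 mm above the table), is 14 mm thick and as wide as the bed.
- cover_mid (a point): Centre (half-way up) of the loose grey cover, a rigid tray 105 (x) x 140 (y) x 20 mm (z), 0.18 to 0.33 kg. z points out of its closed outer face (up at the start; six dark vent slots), -z is the hollow side. Its outer plate is 6 mm thick, with a 14 mm skirt below. At the start +x points at the step within 0.15 rad and the +x edge is 5 to 40 mm from it. Too wide to grip across.
- lip_edge (a point): Middle of the edge face of the lip, on the cover's -x edge (away from the fixture), 52.5 mm from the centre and 7 mm above it; axes as the cover's. The 6 mm plate overhangs the skirt here by 12 mm: at the start its edge is 14 to 20 mm above the table, with free space below. The other three edges have the skirt flush.
- far_foot (a point): Middle of the skirt's lower rim at the cover's +x edge, the edge that meets the step and about which the cover tips; 52.5 mm from the centre, 10 mm below it; axes as the cover's. As the cover tips, its outer face stays at the step and this foot slides back on the table by up to its thickness (20 mm); past about 80 degrees it stands by itself.
- capacitor: Blue upright can, 32 mm across, 45 mm high, origin under its middle. Stands beside the bed, at its -y end; must not be disturbed.
- flux_pot: Round pot with a black lid with a yellow mark, 42 mm across, 25 mm high, origin under its middle. Stands beside the bed, at its -y end; must not be disturbed.
- transformer: Green and dark transformer, 53 x 78 x 68 mm high, origin under its middle. Stands beside the bed, at its +y end; must not be disturbed.
- usb_stick: Red stick, 18 x 51 x 8 mm, origin under its middle. Lies beside the cover, toward the fixture's +y; must not be disturbed.

How it is judged:
By the outcome, as a careful person would: the job done as asked, in the order asked, and still so for the second after the job is handed in, with the robot touching nothing.
It also fails if it takes over 72 s, if anything falls off the work surface, if the arm or the gripper's body presses on something with over 40 N, if the wrist force passes 120 N, or if a joint passes its speed limit or range.

## Robot

A 6-joint arm with a two-finger parallel gripper is mounted at the origin on a cart in front of the work surface, level with it; the furniture and walls round the work are solid. World frame = base frame: x ahead of the robot, y to its left, z up, the work surface at z = 0. Lengths are in m, angles in degrees, forces in N, time in s.
With the tool pointing down it reaches from about 0.425 to 1.125 m from the base axis. Payload 14.9 kg.
Tool frame: the origin (TCP) lies midway between the tips of the shut fingers; the grasp point (between the pads) lies 19 mm behind it; z points along the fingers, y is the line along which they close (so a half turn about z gives the same grasp; the last joint's range is limited). The gripper opens to 91 mm and grips with 3 to 60 N. Pads are 32 mm wide; open, the fingers measure 118 mm over their backs; the gripper's body (76 mm by 178 mm) begins 60 mm behind the grasp point.
Start: joints at [-73.069, 21.709, 99.362, -0, 58.929, -1.908], TCP at [0.226, -0.663, 0.186] pointing down, gripper open.
Joint ranges: [-158.91, 158.91], [-42.39, 125.64], [0.06, 152.35], [-60.88, 240.88], [17.5, 164.5], [-176.32, 176.32]. Speed limits (degrees/s): [108.29, 108.29, 136.94, 180, 180, 180].

## Interface

Orientations are given as a 3x3 rotation matrix whose columns are the frame's x, y, z axes.
In Python, from station import bot, snapshot gives the robot as it stands.
- The arm moves only by the tool drive_tool, never from a script. Its argument "commands" is a list of rows, each an object of numbers: "x", "y", "z": the shift along the tool's x, y, z in mm; "wx", "wy", "wz": the turn, a rotation vector about the tool's x, y, z in degrees; "hand": the closure, from 0 (fully open) to 1 (shut). A call has 1 to 8 rows; each row is the pose to reach, as a shift and turn from the pose commanded when the call began, along the tool's axes at that moment; what a row does not reach only later rows make up. A row lasts 1/10 s, in which the tool goes at most 50 mm and 8.59 degrees, less where a joint would pass 70% of its speed; a pose out of reach is approached as far as the arm can. A call with a gripper value outside its range is refused whole. The fingers move at their own pace and stop on an object; "newtons" is the grip in N (left out, the last holds). Time passes only in rows, so rows that repeat a pose let the fingers close. It gives the time, the measured TCP pose, the force, the opening and the grip force at its end, in the units of the state.
- bot.get_obs(): the state, without advancing time (a new reading comes with each control period).
- snapshot(name): name is "side" or "top" or "wrist"; returns a dict with "image" (400x640x3 uint8, blue, green, red), "mtx" (3x3 intrinsics, pixels), "xyz" and "rotation" of the camera in the world. Camera axes: x right, y down, z forward; pixel columns grow to the right and rows downward; lengths in m; the calibration is good to about 2 mm. A picture is of the moment at which its call begins. There is no depth.
- bot.finish_job(): hands the job in; it is judged then, once.
The state is a dict: "time_s": time; "joint_positions": joint angles; "qd": joint speeds; "joint_efforts": joint torques, N m; "tcp_pos": TCP position; "tool_rot": TCP orientation; "ft_force": force on the tool from outside, world axes, zero at the start; "ft_torque": the same for the moment, N m; "opening": finger opening in m; "grasp_force": force on a finger pad.
Only numpy, scipy, OpenCV 4.12 (cv2) and the standard library are available. Lean on these libraries where they do the work, as an engineer would, in place of code of your own. Each camera call takes 0.05 s, during which the arm holds its last target. There are 200 camera calls.

## Working session

There is one attempt and no reset: what is moved stays moved. The work goes in short steps, Python scripts to look and compute and a tool call to move; the robot and the scene stay as the last step left them, time stands still between calls to the robot, and variables do not carry over. Pictures are saved under pics/ and viewed, at most 10 in all, crops included, and the job is handed in when it is done.

Besides the shell and the picture viewer there is one more tool, called after "Request:" as name(argument=value, ...), one argument or row to a line, values as JSON. drive_tool: Moves the arm, as the interface text tells. Its arguments: {"type":"object","properties":{"commands":{"type":"array","items":{"type":"object","properties":{"x":{"type":"number"},"y":{"type":"number"},"z":{"type":"number"},"wx":{"type":"number"},"wy":{"type":"number"},"wz":{"type":"number"},"hand":{"type":"number"}}}},"newtons":{"type":"number"}},"required":["commands"]}

```bash
mkdir -p pics; python3 - <<'E'
from station import bot, snapshot
import cv2,numpy as np,pickle
d={}
for n in("top","side"):
    s=snapshot(n);d[n]=s;cv2.imwrite(f"pics/{n}0.png",s["image"]);print(n,s["mtx"],s["xyz"],s["rotation"])
pickle.dump(d,open("s0.pkl","wb"))
o=bot.get_obs();print(o["time_s"],o["tcp_pos"],o["tool_rot"],o["ft_force"])
E
```

```text
top [[508.92604966   0.         315.35557717]
 [  0.         508.92604966 195.17209979]
 [  0.           0.           1.        ]] [0.36457669 0.2528149  0.93801029] [[ 0.02981293 -0.9791582   0.20089899]
 [-0.99955267 -0.0287264   0.00832211]
 [-0.00237756 -0.20105723 -0.97957661]]
side [[493.72392389   0.         317.95806456]
 [  0.         493.72392389 202.36307394]
 [  0.           0.           1.        ]] [ 0.36714698 -0.55457862  0.40354229] [[ 0.97876405 -0.0617912   0.19545534]
 [-0.20417353 -0.37887961  0.90264246]
 [ 0.01827868 -0.92338079 -0.38344987]]
0.1 [ 0.22588844 -0.66215846  0.18556374] [[ 9.46426986e-01  3.22917762e-01 -2.83081446e-04]
 [ 3.22917884e-01 -9.46426538e-01  9.21278765e-04]
 [ 2.95814839e-05 -9.63335146e-04 -9.99999536e-01]] [0.36841278 0.34852171 0.44640417]
```

View pics/top0.png

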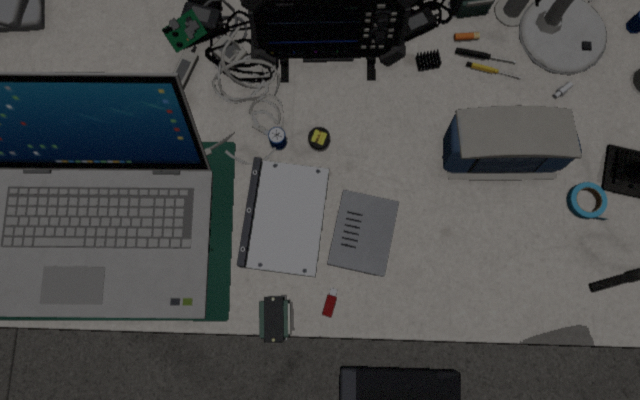

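View pics/side0.png

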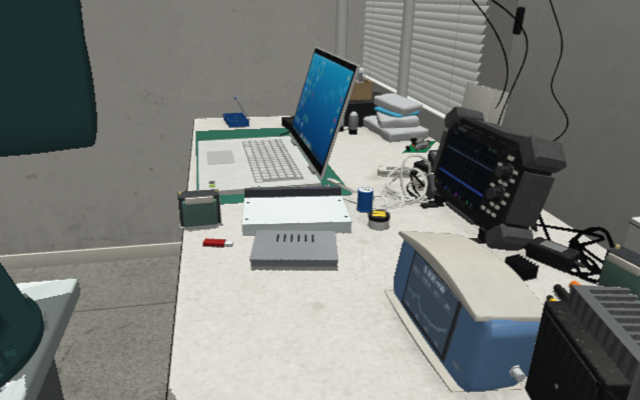

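The top view shows the bed (corners ≈ (262,160), (329,168), (316,275), (240,268)) with the fence on its left. To the right is the cover, (345,191), (398,201), (384,275), (329,265), with the red stick at (330,303), the capacitor at (277,137), the pot at (319,138) and the transformer at (275,318). The side view shows the cover in front of the fixture, centred at about (294,250).

```bash
cat > h.py <<'E'
import numpy as np,cv2
def ray(s,px,z):
    px=np.atleast_2d(px).astype(float);d=np.c_[px,np.ones(len(px))]@np.linalg.inv(s["mtx"]).T@np.array(s["rotation"]).T
    c=np.array(s["xyz"]);return c+d*((z-c[2])/d[:,2])[:,None]
def proj(s,P):
    q=(np.atleast_2d(P)-np.array(s["xyz"]))@np.array(s["rotation"])@s["mtx"].T;return q[:,:2]/q[:,2:]
E
python3 - <<'E'
import pickle;from h import *
d=pickle.load(open("s0.pkl","rb"));s=d["top"];im=s["image"]
for p in[(380,230),(290,220),(345,285),(252,215),(410,230),(337,180),(276,318),(330,303)]:print(p,im[p[1],p[0]])
for row in(200,230,250):print(row,[int(v) for v in im[row,235:405].mean(1)])
crop=cv2.resize(im[120:350,220:420],None,fx=2.6,fy=2.6,interpolation=cv2.INTER_CUBIC);cv2.imwrite("pics/c0.png",crop)
E
```

```text
(380, 230) [87 84 84]
(290, 220) [119 115 115]
(345, 285) [108 113 116]
(252, 215) [19 18 18]
(410, 230) [108 112 116]
(337, 180) [105 111 113]
(276, 318) [34 34 35]
(330, 303) [17 17 76]
200 [111, 110, 111, 108, 112, 110, 108, 107, 108, 108, 107, 96, 56, 46, 47, 49, 48, 46, 46, 26, 26, 67, 113, 120, 120, 116, 117, 118, 118, 117, 118, 117, 118, 116, 119, 118, 118, 118, 119, 116, 118, 116, 116, 118, 117, 118, 117, 120, 117, 121, 117, 119, 118, 119, 117, 117, 118, 116, 117, 120, 116, 119, 119, 117, 115, 118, 119, 118, 116, 118, 118, 117, 118, 118, 118, 116, 118, 117, 118, 118, 118, 117, 120, 118, 117, 118, 117, 118, 116, 111, 95, 109, 112, 112, 113, 113, 109, 106, 109, 109, 111, 111, 107, 107, 105, 92, 86, 86, 87, 88, 88, 90, 88, 87, 84, 86, 89, 90, 87, 88, 89, 85, 86, 86, 85, 86, 85, 84, 85, 87, 86, 88, 87, 86, 89, 87, 88, 87, 84, 86, 84, 83, 86, 84, 85, 86, 83, 86, 85, 84, 85, 87, 86, 83, 89, 89, 86, 82, 92, 92, 102, 102, 103, 106, 114, 113, 111, 113, 112, 111]
230 [109, 109, 109, 109, 107, 107, 99, 57, 51, 49, 50, 46, 50, 51, 37, 15, 58, 112, 117, 119, 116, 116, 118, 117, 118, 117, 
[... 738 characters left out ...]
20, 118, 119, 118, 118, 116, 118, 116, 117, 118, 118, 118, 115, 116, 117, 117, 119, 117, 116, 119, 118, 115, 117, 117, 118, 119, 117, 118, 120, 119, 118, 119, 117, 117, 119, 119, 117, 117, 119, 118, 118, 116, 118, 118, 116, 118, 118, 117, 118, 117, 119, 118, 116, 119, 119, 118, 117, 119, 118, 118, 119, 115, 117, 118, 119, 112, 92, 85, 107, 108, 108, 111, 109, 109, 109, 110, 104, 85, 79, 88, 87, 89, 85, 87, 87, 86, 87, 87, 85, 85, 85, 83, 87, 85, 84, 86, 84, 85, 86, 87, 86, 88, 84, 85, 85, 85, 87, 86, 87, 84, 84, 83, 84, 85, 84, 86, 89, 88, 83, 83, 85, 81, 82, 83, 83, 82, 84, 84, 81, 84, 83, 84, 85, 86, 80, 85, 82, 85, 107, 110, 109, 110, 108, 108, 107, 108, 109, 111, 111, 114, 111, 111, 109]
```

View pics/c0.png

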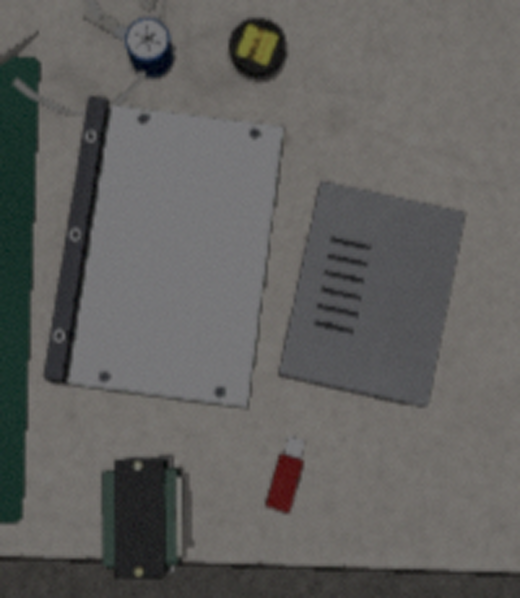

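The crop shows clear edges for cover and bed. Their blue-ish tint separates them from the warm table, so I'll mask on that.

```bash
cat >> h.py <<'E'
def fit(mask,z,s,pt):
    mask=cv2.morphologyEx(mask.astype(np.uint8)*255,cv2.MORPH_OPEN,np.ones((5,5)));mask=cv2.morphologyEx(mask,cv2.MORPH_CLOSE,np.ones((5,5)))
    c=max(cv2.findContours(mask,0,cv2.CHAIN_APPROX_NONE)[0],key=lambda c:(cv2.pointPolygonTest(c,pt,False),cv2.contourArea(c)))
    P=ray(s,c[:,0,:],z)[:,:2]*1000
    r=cv2.minAreaRect(P.astype(np.float32));return cv2.boxPoints(r),r,P
E
python3 - <<'E'
import pickle;from h import *
s=pickle.load(open("s0.pkl","rb"))["top"];im=cv2.GaussianBlur(s["image"],(3,3),0).astype(int)
b,r=im[...,0],im[...,2];m=im.mean(2)
out={}
for n,mask,z,pt in(("bed",(b>r)&(m>105),.024,(290,220)),("cover",(b-r>-1)&(m>60)&(m<98),.020,(380,230)),("stick",(r-b>30),.008,(330,303)),("pot",(m<60),.025,(310,145)),("tr",m<60,.068,(276,318))):
    B,R,P=fit(mask,z,s,pt);print(n,R,B.round(1).tolist())
E
```

```text
bed ((510.6737365722656, 309.1043395996094), (120.8873291015625, 196.57508850097656), 84.3026351928711) [[406.8999938964844, 258.70001220703125], [602.5, 239.1999969482422], [614.5, 359.5], [418.8999938964844, 379.0]]
cover ((487.0887451171875, 172.43658447265625), (104.02865600585938, 139.63693237304688), 78.97946166992188) [[408.6000061035156, 134.6999969482422], [545.7000122070312, 108.0], [565.5999755859375, 210.10000610351562], [428.5, 236.8000030517578]]
stick ((355.2650451660156, 230.2734375), (16.432523727416992, 35.364681243896484), 75.93144989013672) [[336.1000061035156, 226.60000610351562], [370.3999938964844, 218.0], [374.3999938964844, 233.89999389648438], [340.1000061035156, 242.5]]
pot ((285.450439453125, 248.45355224609375), (171.015380859375, 1106.657470703125), 1.732992172241211) [[183.1999969482422, 798.9000244140625], [216.6999969482422, -307.20001220703125], [387.70001220703125, -302.0], [354.20001220703125, 804.0999755859375]]
tr ((289.1770324707031, 248.65902709960938), (162.96104431152344, 1054.5374755859375), 1.732991099357605) [[191.8000030517578, 773.2000122070312], [223.6999969482422, -280.79998779296875], [386.6000061035156, -275.8999938964844], [354.70001220703125, 778.2000122070312]]
```

Sizes agree with what is given: cover 104x140, bed front edge 197 (half a pixel short per side). Fixture origin ≈ (504.6, 248.0), heading 84.3°; the cover is about 24 mm from the step and 5° off. Next is a planner that turns fixture-frame targets into tool-axis moves.

```bash
cat > plan.py <<'E'
import sys,numpy as np
from scipy.spatial.transform import Rotation as Ro
from station import bot
A=np.radians(84.3);XF=np.array([np.cos(A),np.sin(A),0]);YF=np.array([-np.sin(A),np.cos(A),0]);ZF=np.array([0,0,1.]);O=np.array([504.6,248.0,0])
def w2f(p):p=np.asarray(p)-O;return np.array([p@XF,p@YF,p[2]])
def pose(x,y,z,th):
    t=np.radians(th);return O+x*XF+y*YF+z*ZF,np.c_[YF,np.sin(t)*XF+np.cos(t)*ZF,np.cos(t)*XF-np.sin(t)*ZF]
def rel(targets,raw=False):
    "shift+rotvec of each (x_f,y_f,z,theta) from the present pose"
    o=bot.get_obs();R=np.array(o["tool_rot"]);p=np.array(o["tcp_pos"])*1000
    for t in targets:
        P,Q=pose(*t);print(t,"shift",(R.T@(P-p)).round(1),"turn",np.degrees(Ro.from_matrix(R.T@Q).as_rotvec()).round(1))
def st():
    o=bot.get_obs();R=np.array(o["tool_rot"]);z=R[:,2];print("t",o["time_s"],"tcp_f",w2f(np.array(o["tcp_pos"])*1000).round(1),"theta",np.degrees(np.arctan2(-z[2],z@XF)).round(1),"y.YF",(R[:,0]@YF).round(3),"F_f",(np.array([XF,YF,ZF])@o["ft_force"]).round(1),"open",round(o["opening"]*1000,1),"q",np.round(o["joint_positions"],0))
E
python3 - <<'E'
from plan import *
st();print(w2f([480,-250,250]))
rel([(*w2f([480,-250,250]),90),(-165,13,60,90)])
E
```

```text
t 0.1 tcp_f [-933.3  186.9  185.6] theta 89.9 y.YF -0.91 F_f [ 0.4 -0.3  0.4] open 91.3 q [-73.  22.  99.  -0.  59.  -2.]
[-497.98093968  -24.98286835  250.        ]
(np.float64(-497.98093968438417), np.float64(-24.98286835128608), np.float64(250.0), 90) shift [ 373.6 -308.1  -64.1] turn [-0.000e+00 -1.000e-01 -1.555e+02]
(-165, 13, 60, 90) shift [ 477.3 -626.6  126.2] turn [-0.000e+00 -1.000e-01 -1.555e+02]
```

Request:
drive_tool(
  commands=[
    {"x":47,"y":-15,"z":-8,"wz":-8},
    {"x":94,"y":-60,"z":-16,"wz":-16},
    {"x":140,"y":-100,"z":-24,"wz":-24},
    {"x":187,"y":-140,"z":-32,"wz":-32},
    {"x":234,"y":-180,"z":-40,"wz":-40},
    {"x":280,"y":-220,"z":-48,"wz":-48},
    {"x":327,"y":-260,"z":-56,"wz":-56},
    {"x":374,"y":-305,"z":-64,"wz":-64,"hand":1},
  ],
)

```text
invalid input
```

```bash
python3 - <<'E'
from plan import *
st();rel([(-165,13,60,90)])
E
```

```text
t 0.1 tcp_f [-933.3  186.9  185.6] theta 89.9 y.YF -0.91 F_f [ 0.4 -0.3  0.4] open 91.3 q [-73.  22.  99.  -0.  59.  -2.]
(-165, 13, 60, 90) shift [ 477.3 -626.6  126.2] turn [-0.000e+00 -1.000e-01 -1.555e+02]
```

Request:
drive_tool(
  commands=[
    {"x":47,"y":-15,"z":-8,"wx":0,"wy":0,"wz":-8,"hand":0},
    {"x":94,"y":-60,"z":-16,"wx":0,"wy":0,"wz":-16,"hand":0},
    {"x":140,"y":-100,"z":-24,"wx":0,"wy":0,"wz":-24,"hand":0},
    {"x":187,"y":-140,"z":-32,"wx":0,"wy":0,"wz":-32,"hand":0},
    {"x":234,"y":-180,"z":-40,"wx":0,"wy":0,"wz":-40,"hand":0},
    {"x":280,"y":-220,"z":-48,"wx":0,"wy":0,"wz":-48,"hand":0},
    {"x":327,"y":-260,"z":-56,"wx":0,"wy":0,"wz":-56,"hand":0},
    {"x":374,"y":-305,"z":-64,"wx":0,"wy":0,"wz":-64,"hand":1},
  ],
)

```text
time_s: 0.9
tcp_pos: [0.4383, -0.3298, 0.2389]
tool_rot: [[0.119, 0.993, -0.0], [0.993, -0.119, 0.0], [0.0, -0.0, -1.0]]
ft_force: [0.7, 0.5, -0.6]
opening: 0.086
grasp_force: 0.0
```

```bash
python3 - <<'E'
from plan import *
st();rel([(-165,13,60,90)])
E
```

```text
t 0.9 tcp_f [-581.5    8.6  238.9] theta 90.0 y.YF -0.02 F_f [ 0.6 -0.7 -0.6] open 86.0 q [-39.   4. 115.   0.  61. -33.]
(-165, 13, 60, 90) shift [416.4 -12.7 178.9] turn [  0.   -0.  -91.1]
```

Request:
drive_tool(
  commands=[
    {"x":47,"y":-1,"z":10,"wx":0,"wy":0,"wz":-8,"hand":1},
    {"x":94,"y":-3,"z":25,"wx":0,"wy":0,"wz":-16,"hand":1},
    {"x":140,"y":-4,"z":40,"wx":0,"wy":0,"wz":-24,"hand":1},
    {"x":187,"y":-6,"z":55,"wx":0,"wy":0,"wz":-32,"hand":1},
    {"x":234,"y":-7,"z":70,"wx":0,"wy":0,"wz":-40,"hand":1},
    {"x":280,"y":-8,"z":85,"wx":0,"wy":0,"wz":-48,"hand":1},
    {"x":327,"y":-10,"z":100,"wx":0,"wy":0,"wz":-56,"hand":1},
    {"x":374,"y":-12,"z":112,"wx":0,"wy":0,"wz":-64,"hand":1},
  ],
)

```text
time_s: 1.7
tcp_pos: [0.4719, 0.0427, 0.126]
tool_rot: [[-0.84, 0.542, -0.0], [0.542, 0.84, -0.0], [0.0, -0.0, -1.0]]
ft_force: [2.1, -0.5, -0.9]
opening: 0.0221
grasp_force: 0.0
```

```bash
python3 - <<'E'
from plan import *
st();rel([(-165,13,8,90)])
E
```

```text
t 1.7 tcp_f [-207.5   12.1  126. ] theta 90.0 y.YF 0.89 F_f [-0.2 -2.2 -0.9] open 22.1 q [  2.   6. 127.   0.  47. -55.]
(-165, 13, 8, 90) shift [ 20.1  37.4 118. ] turn [ -0.   -0.  -27.1]
```

Request:
drive_tool(
  commands=[
    {"x":5,"y":9,"z":30,"wx":0,"wy":0,"wz":-8,"hand":1},
    {"x":10,"y":18,"z":60,"wx":0,"wy":0,"wz":-16,"hand":1},
    {"x":15,"y":27,"z":90,"wx":0,"wy":0,"wz":-23,"hand":1},
    {"x":20,"y":37,"z":105,"wx":0,"wy":0,"wz":-27,"hand":1},
    {"x":20,"y":37,"z":116,"wx":0,"wy":0,"wz":-27,"hand":1},
    {"x":20,"y":37,"z":116,"wx":0,"wy":0,"wz":-27,"hand":1},
  ],
)

```text
time_s: 2.3
tcp_pos: [0.4751, 0.0826, 0.0097]
tool_rot: [[-0.994, 0.109, -0.002], [0.109, 0.994, -0.0], [0.002, -0.001, -1.0]]
ft_force: [-0.8, -0.4, 0.1]
opening: 0.0006
grasp_force: 0.0
```

Request:
drive_tool(
  commands=[
    {"x":0,"y":7,"z":0,"wx":0,"wy":0,"wz":0,"hand":1},
    {"x":0,"y":14,"z":0,"wx":0,"wy":0,"wz":0,"hand":1},
    {"x":0,"y":19,"z":0,"wx":0,"wy":0,"wz":0,"hand":1},
    {"x":0,"y":24,"z":0,"wx":0,"wy":0,"wz":0,"hand":1},
    {"x":0,"y":29,"z":0,"wx":0,"wy":0,"wz":0,"hand":1},
    {"x":0,"y":33,"z":0,"wx":0,"wy":0,"wz":0,"hand":1},
    {"x":0,"y":37,"z":0,"wx":0,"wy":0,"wz":0,"hand":1},
  ],
)

```text
time_s: 3.0
tcp_pos: [0.48, 0.1199, 0.0108]
tool_rot: [[-0.994, 0.107, 0.0], [0.107, 0.994, 0.0], [-0.0, 0.0, -1.0]]
ft_force: [0.9, 0.6, 0.5]
opening: 0.0002
grasp_force: 0.0
```

```bash
python3 - <<'E'
from plan import *
from station import snapshot
import cv2
st()
cv2.imwrite("pics/t1.png",cv2.resize(snapshot("top")["image"][120:350,220:460],None,fx=2.5,fy=2.5))
E
```

```text
t 3.0 tcp_f [-129.9   11.8   10.8] theta 90.0 y.YF 1.0 F_f [ 0.7 -0.9  0.5] open 0.2 q [ 11.  21. 126.   0.  34. -73.]
```

View pics/t1.png

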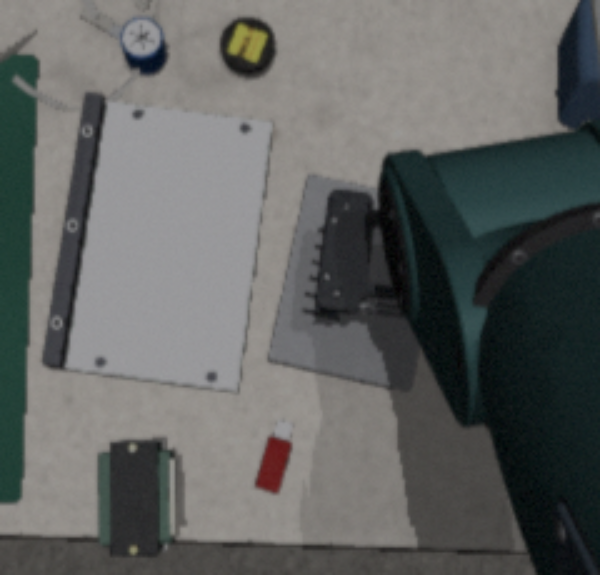

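The picture shows the cover's near-left corner at ≈(327,264) in full-frame pixels, so it has moved only about 2 px. The finger tips are thinner than assumed, so I'll push on and watch the force.

Request:
drive_tool(
  commands=[
    {"x":0,"y":4,"z":0,"wx":0,"wy":0,"wz":0,"hand":1},
    {"x":0,"y":8,"z":0,"wx":0,"wy":0,"wz":0,"hand":1},
    {"x":0,"y":12,"z":0,"wx":0,"wy":0,"wz":0,"hand":1},
    {"x":0,"y":14,"z":0,"wx":0,"wy":0,"wz":0,"hand":1},
    {"x":0,"y":16,"z":0,"wx":0,"wy":0,"wz":0,"hand":1},
    {"x":0,"y":18,"z":0,"wx":0,"wy":0,"wz":0,"hand":1},
  ],
)

```text
time_s: 3.65
tcp_pos: [0.4819, 0.1376, 0.0107]
tool_rot: [[-0.994, 0.107, -0.0], [0.107, 0.994, -0.0], [0.0, -0.0, -1.0]]
ft_force: [0.2, -0.3, 0.1]
opening: 0.0005
grasp_force: 0.0
```

```bash
python3 - <<'E'
from plan import *
from h import *
from station import snapshot
st()
s=snapshot("top");im=cv2.GaussianBlur(s["image"],(3,3),0).astype(int)
for row in (195,250):print([int(v) for v in im[row,310:360].mean(1)])
E
```

```text
t 3.65 tcp_f [-112.1   11.7   10.7] theta 90.0 y.YF 1.0 F_f [-0.3 -0.2  0.1] open 0.5 q [ 13.  21. 125.   0.  34. -71.]
[153, 153, 153, 154, 154, 154, 154, 154, 154, 154, 154, 153, 153, 152, 146, 130, 120, 131, 141, 143, 142, 142, 142, 142, 142, 142, 143, 144, 143, 137, 116, 84, 59, 49, 46, 45, 48, 52, 56, 59, 62, 66, 72, 76, 81, 85, 75, 46, 22, 15]
[153, 153, 153, 154, 154, 153, 152, 142, 125, 123, 136, 144, 144, 142, 140, 134, 129, 126, 121, 110, 102, 101, 102, 100, 99, 100, 100, 99, 99, 97, 93, 91, 93, 96, 98, 98, 96, 94, 95, 98, 99, 99, 99, 99, 98, 97, 96, 90, 78, 62]
```

```bash
python3 - <<'E'
from station import snapshot
import cv2
s=snapshot("side")["image"][170:290,160:380]
t=snapshot("top")["image"][150:290,230:450]
cv2.imwrite("pics/t2.png",cv2.resize(cv2.vconcat([s,t]),None,fx=2.2,fy=2.2,interpolation=cv2.INTER_CUBIC))
E
```

```text
(no output)
```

View pics/t2.png

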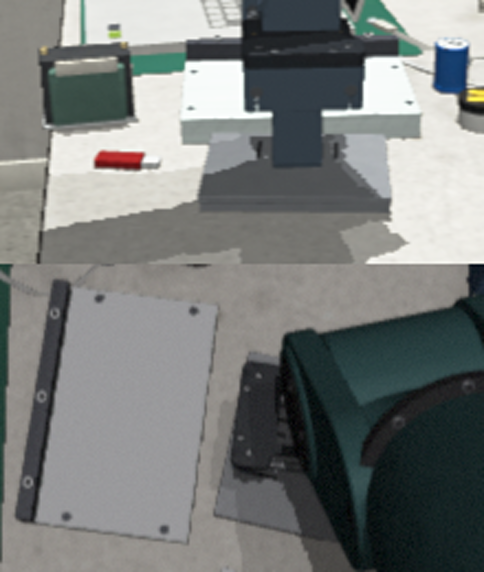

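The picture shows the finger tip over the plate (side view, about (295,245) full frame) and the cover not moved. I'll check the projected TCP against what the cameras show.

```bash
python3 - <<'E'
from plan import *
from h import *
from station import snapshot
import pickle
T=np.array(bot.get_obs()["tcp_pos"])
d={n:snapshot(n) for n in("side","top","wrist")}
pickle.dump(d,open("s1.pkl","wb"))
print("tcp px side",proj(d["side"],T),"top",proj(d["top"],T))
for n,c in (("side",[(.4086,.1347,.02),(.5457,.108,.02),(.5656,.2101,.02),(.4285,.2368,.02),(.4086,.1347,.0),(.5457,.108,.0)]),):print(proj(d[n],c).round())
b=[O/1000+(XF*x+YF*y)/1000+ZF*.024 for x,y in((0,-100),(0,100))]
print("bed front side view",proj(d["side"],b).round(),"top",proj(d["top"],b).round())
# tip appears at side px (295,245): heights if y as TCP
cv2.imwrite("pics/w.png",d["wrist"]["image"])
E
```

```text
tcp px side [[295.5560714  260.19116964]] top [[381.49790794 236.12153402]]
[[250. 260.]
 [339. 261.]
 [335. 232.]
 [257. 231.]
 [250. 271.]
 [338. 272.]]
bed front side view [[352. 222.]
 [242. 225.]] top [[328. 168.]
 [314. 276.]]
```

View pics/w.png

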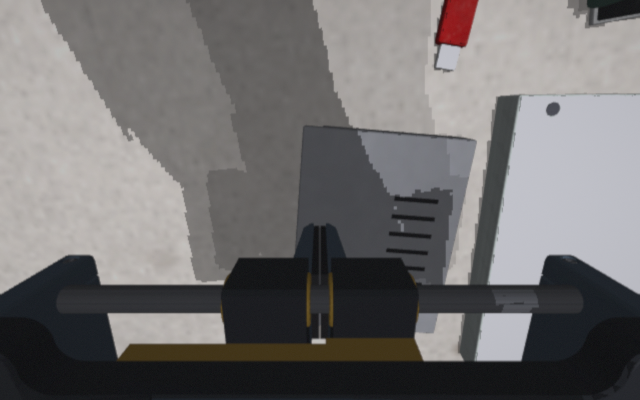

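The wrist view shows the shut tips at about (320,225), just inside the lip's left edge (x≈300) and clearly above the plate. Next I'll check the TCP and the cover corners in this view.

```bash
python3 - <<'E'
from plan import *
from h import *
import pickle
d=pickle.load(open("s1.pkl","rb"));T=np.array(bot.get_obs()["tcp_pos"]);w=d["wrist"]
print(w["xyz"],T)
C=[(.4086,.1347,.02),(.5457,.108,.02),(.5656,.2101,.02),(.4285,.2368,.02)]
print("tcp",proj(w,T),"cover",proj(w,C).round().tolist())
for dz in(0,10,20,30):print(dz,proj(w,T+[0,0,dz/1000]).round(),proj(d["side"],T+[0,0,dz/1000]).round())
im=d["side"]["image"];print([im[r,295].tolist() for r in range(236,272,2)])
E
```

```text
[0.39933435 0.1462862  0.20921657] [0.48184792 0.13736272 0.01071485]
tcp [[319.10033908 232.07583837]] cover [[301.0, 124.0], [288.0, 323.0], [431.0, 333.0], [475.0, 139.0]]
0 [[319. 232.]] [[296. 260.]]
10 [[319. 238.]] [[296. 255.]]
20 [[319. 244.]] [[296. 249.]]
30 [[319. 252.]] [[296. 244.]]
[[68, 59, 49], [69, 60, 50], [69, 60, 49], [69, 60, 50], [62, 54, 45], [73, 69, 64], [85, 83, 81], [84, 82, 80], [83, 82, 79], [84, 82, 79], [83, 82, 80], [85, 83, 80], [88, 86, 84], [83, 82, 80], [88, 86, 84], [99, 101, 101], [113, 118, 119], [114, 119, 120]]
```

Request:
drive_tool(
  commands=[
    {"x":0,"y":-25,"z":0,"wx":0,"wy":0,"wz":0,"hand":1},
    {"x":0,"y":-50,"z":0,"wx":0,"wy":0,"wz":0,"hand":1},
    {"x":0,"y":-50,"z":4,"wx":0,"wy":0,"wz":0,"hand":1},
    {"x":0,"y":-50,"z":8,"wx":0,"wy":0,"wz":0,"hand":1},
    {"x":0,"y":-50,"z":9,"wx":0,"wy":0,"wz":0,"hand":1},
  ],
)

```text
time_s: 4.45
tcp_pos: [0.4764, 0.0881, 0.0013]
tool_rot: [[-0.994, 0.107, -0.0], [0.107, 0.994, -0.0], [0.0, -0.0, -1.0]]
ft_force: [0.3, -0.2, -0.0]
opening: 0.0001
grasp_force: 0.0
```

```bash
python3 - <<'E'
from plan import *
from h import *
from station import snapshot
st()
T=np.array(bot.get_obs()["tcp_pos"]);d={n:snapshot(n) for n in("side","wrist")}
dx=np.array([.016,0,0])
for dz in(0,10,20,30):print(dz,[proj(d["wrist"],T+dx*k+[0,0,dz/1000])[0].round().tolist() for k in(-1,1)],proj(d["side"],T+[0,0,dz/1000]).round())
im=d["side"]["image"];c=int(proj(d["side"],T)[0,0]);print(c,[im[r,c].tolist() for r in range(230,300,2)])
a=d["side"]["image"][190:310,220:380];b=d["wrist"]["image"][180:300,240:400]
cv2.imwrite("pics/t3.png",cv2.resize(cv2.hconcat([a,b]),None,fx=2.4,fy=2.4,interpolation=cv2.INTER_CUBIC))
E
```

```text
t 4.45 tcp_f [-161.9   12.2    1.3] theta 90.0 y.YF 1.0 F_f [-0.1 -0.3 -0. ] open 0.1 q [  8.  21. 127.   0.  32. -76.]
0 [[316.0, 210.0], [321.0, 253.0]] [[297. 282.]]
10 [[316.0, 215.0], [322.0, 260.0]] [[297. 276.]]
20 [[316.0, 221.0], [322.0, 267.0]] [[297. 270.]]
30 [[316.0, 227.0], [322.0, 275.0]] [[297. 264.]]
297 [[71, 62, 52], [72, 63, 53], [71, 62, 52], [71, 63, 52], [71, 62, 52], [71, 62, 52], [71, 62, 52], [69, 61, 50], [70, 61, 51], [70, 62, 51], [70, 61, 52], [70, 62, 52], [70, 61, 51], [69, 60, 50], [70, 61, 51], [70, 62, 51], [70, 62, 52], [69, 60, 50], [67, 61, 54], [112, 117, 118], [114, 119, 120], [115, 119, 120], [113, 118, 119], [114, 119, 119], [115, 119, 120], [115, 121, 121], [115, 119, 120], [116, 122, 123], [116, 120, 122], [111, 116, 117], [112, 117, 118], [112, 117, 118], [113, 118, 119], [114, 119, 120], [116, 121, 122]]
```

View pics/t3.png

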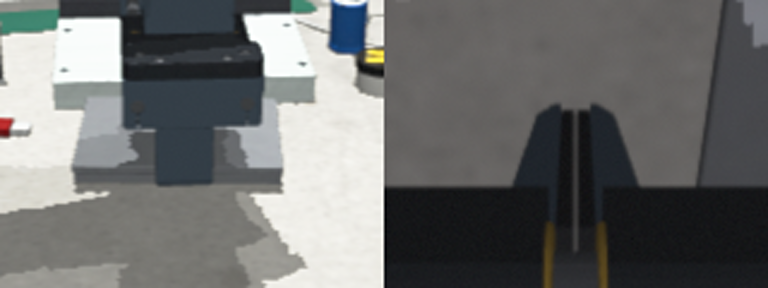

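Both views put the real finger tips about 25 mm short of the reported TCP (side: tip row 266; wrist: row 223). I'll confirm with a gentle touch on the table.

Request:
drive_tool(
  commands=[
    {"x":0,"y":0,"z":8,"wx":0,"wy":0,"wz":0,"hand":1},
    {"x":0,"y":0,"z":14,"wx":0,"wy":0,"wz":0,"hand":1},
    {"x":0,"y":0,"z":17,"wx":0,"wy":0,"wz":0,"hand":1},
    {"x":0,"y":0,"z":19,"wx":0,"wy":0,"wz":0,"hand":1},
  ],
)

```text
time_s: 4.95
tcp_pos: [0.4762, 0.0878, -0.0178]
tool_rot: [[-0.994, 0.107, -0.001], [0.107, 0.994, -0.0], [0.001, -0.0, -1.0]]
ft_force: [0.5, -0.3, 0.5]
opening: 0.0005
grasp_force: 0.0
```

Request:
drive_tool(
  commands=[
    {"x":0,"y":0,"z":2,"wx":0,"wy":0,"wz":0,"hand":1},
    {"x":0,"y":0,"z":2,"wx":0,"wy":0,"wz":0,"hand":1},
  ],
)

```text
time_s: 5.15
tcp_pos: [0.4764, 0.0877, -0.0195]
tool_rot: [[-0.994, 0.107, -0.0], [0.107, 0.994, -0.0], [0.0, -0.0, -1.0]]
ft_force: [0.8, 0.1, 0.4]
opening: 0.0008
grasp_force: 0.0
```

Request:
drive_tool(
  commands=[
    {"x":0,"y":0,"z":2,"wx":0,"wy":0,"wz":0,"hand":1},
    {"x":0,"y":0,"z":2,"wx":0,"wy":0,"wz":0,"hand":1},
  ],
)

```text
time_s: 5.35
tcp_pos: [0.4765, 0.0877, -0.0213]
tool_rot: [[-0.994, 0.107, 0.0], [0.107, 0.994, 0.0], [-0.0, 0.0, -1.0]]
ft_force: [-0.6, 0.9, 0.2]
opening: 0.0001
grasp_force: 0.0
```

Request:
drive_tool(
  commands=[
    {"x":0,"y":0,"z":1.5,"wx":0,"wy":0,"wz":0,"hand":1},
    {"x":0,"y":0,"z":1.5,"wx":0,"wy":0,"wz":0,"hand":1},
  ],
)

```text
time_s: 5.55
tcp_pos: [0.4765, 0.0877, -0.0229]
tool_rot: [[-0.994, 0.107, -0.0], [0.107, 0.994, 0.0], [0.0, 0.0, -1.0]]
ft_force: [0.6, 0.0, 1.4]
opening: 0.0003
grasp_force: 0.0
```

Request:
drive_tool(
  commands=[
    {"x":0,"y":0,"z":1.5,"wx":0,"wy":0,"wz":0,"hand":1},
    {"x":0,"y":0,"z":1.5,"wx":0,"wy":0,"wz":0,"hand":1},
  ],
)

```text
time_s: 5.75
tcp_pos: [0.4764, 0.0877, -0.0244]
tool_rot: [[-0.994, 0.107, -0.0], [0.107, 0.994, -0.0], [0.0, -0.0, -1.0]]
ft_force: [-0.5, -0.7, -0.1]
opening: 0.0002
grasp_force: 0.0
```

Request:
drive_tool(
  commands=[
    {"x":0,"y":0,"z":1,"wx":0,"wy":0,"wz":0,"hand":1},
    {"x":0,"y":0,"z":1,"wx":0,"wy":0,"wz":0,"hand":1},
  ],
)

```text
time_s: 5.95
tcp_pos: [0.4765, 0.0877, -0.0254]
tool_rot: [[-0.994, 0.107, -0.0], [0.107, 0.994, -0.0], [0.0, -0.0, -1.0]]
ft_force: [0.0, -0.1, -0.6]
opening: 0.0004
grasp_force: 0.0
```

Request:
drive_tool(
  commands=[
    {"x":0,"y":0,"z":1,"wx":0,"wy":0,"wz":0,"hand":1},
    {"x":0,"y":0,"z":1,"wx":0,"wy":0,"wz":0,"hand":1},
  ],
)

```text
time_s: 6.15
tcp_pos: [0.4765, 0.0877, -0.0264]
tool_rot: [[-0.994, 0.107, -0.0], [0.107, 0.994, 0.0], [0.0, -0.0, -1.0]]
ft_force: [0.2, -0.1, 0.3]
opening: 0.0004
grasp_force: 0.0
```

Request:
drive_tool(
  commands=[
    {"x":0,"y":0,"z":1,"wx":0,"wy":0,"wz":0,"hand":1},
    {"x":0,"y":0,"z":1,"wx":0,"wy":0,"wz":0,"hand":1},
  ],
)

```text
time_s: 6.35
tcp_pos: [0.4765, 0.0877, -0.0274]
tool_rot: [[-0.994, 0.107, -0.0], [0.107, 0.994, -0.0], [0.0, -0.0, -1.0]]
ft_force: [0.3, 0.5, -0.1]
opening: 0.0001
grasp_force: 0.0
```

Request:
drive_tool(
  commands=[
    {"x":0,"y":0,"z":1,"wx":0,"wy":0,"wz":0,"hand":1},
    {"x":0,"y":0,"z":1,"wx":0,"wy":0,"wz":0,"hand":1},
  ],
)

```text
time_s: 6.55
tcp_pos: [0.4765, 0.0877, -0.0276]
tool_rot: [[-0.994, 0.107, -0.001], [0.107, 0.994, -0.0], [0.001, -0.0, -1.0]]
ft_force: [-7.1, -1.2, 22.8]
opening: 0.0007
grasp_force: 11.6
```

```bash
python3 - <<'E'
from plan import *
from h import *
from station import snapshot
st();s=snapshot("side");T=np.array(bot.get_obs()["tcp_pos"])
im=s["image"];print([int(im[r,297].mean()) for r in range(260,300)])
for z in(0,.005,.01):print(proj(s,[T[0],T[1],z]))
E
```

```text
t 6.55 tcp_f [-162.3   12.   -27.6] theta 90.0 y.YF 1.0 F_f [-1.9  7.  22.8] open 0.7 q [  8.  25. 127.  -0.  29. -76.]
[61, 61, 61, 57, 60, 60, 60, 60, 60, 61, 60, 60, 61, 59, 61, 60, 60, 60, 60, 60, 61, 60, 53, 69, 113, 121, 118, 117, 115, 114, 114, 114, 115, 117, 116, 117, 118, 119, 120, 119]
[[297.42021545 282.36670738]]
[[297.42783726 279.54700591]]
[[297.43549793 276.7129284 ]]
```

Contact is at TCP z = -27.4 mm, so the real tips are 27.5 mm behind the reported TCP, and the arm is stiff (about 25 N/mm). I'll build that offset in and push at the proper height.

Request:
drive_tool(
  commands=[
    {"x":0,"y":0,"z":-5,"wx":0,"wy":0,"wz":0,"hand":1},
    {"x":0,"y":0,"z":-10,"wx":0,"wy":0,"wz":0,"hand":1},
    {"x":0,"y":8,"z":-10,"wx":0,"wy":0,"wz":0,"hand":1},
    {"x":0,"y":16,"z":-10,"wx":0,"wy":0,"wz":0,"hand":1},
    {"x":0,"y":22,"z":-10,"wx":0,"wy":0,"wz":0,"hand":1},
    {"x":0,"y":28,"z":-10,"wx":0,"wy":0,"wz":0,"hand":1},
    {"x":0,"y":34,"z":-10,"wx":0,"wy":0,"wz":0,"hand":1},
    {"x":0,"y":38,"z":-10,"wx":0,"wy":0,"wz":0,"hand":1},
  ],
)

```text
time_s: 7.4
tcp_pos: [0.4806, 0.1261, -0.0184]
tool_rot: [[-0.994, 0.107, -0.0], [0.107, 0.994, -0.0], [0.0, -0.0, -1.0]]
ft_force: [-0.4, -1.2, -0.6]
opening: 0.0005
grasp_force: 0.6
```

```bash
cat >> plan.py <<'E'
E_=27.5
def tip(x,y,z,th):
    t=np.radians(th);return (x+E_*np.cos(t),y,z-E_*np.sin(t),th)
E
python3 - <<'E'
from plan import *
from h import *
from station import snapshot
st();s=snapshot("top");im=cv2.GaussianBlur(s["image"],(3,3),0).astype(int)
for row in (200,215,250,260):
    print(row,[(c,int(im[row,c].mean())) for c in range(306,344)][::1])
w=snapshot("wrist");C=[(.4086,.1347,.02),(.5457,.108,.02),(.5656,.2101,.02),(.4285,.2368,.02)]
b=[O/1000+(XF*x+YF*y)/1000+ZF*.024 for x,y in((0,100),(0,50))]
print(proj(w,b),proj(w,C))
cv2.imwrite("pics/w2.png",w["image"])
E
```

```text
t 7.4 tcp_f [-123.7   11.8  -18.4] theta 90.0 y.YF 1.0 F_f [-1.2  0.3 -0.6] open 0.5 q [ 12.  24. 125.  -0.  30. -72.]
200 [(306, 154), (307, 153), (308, 153), (309, 153), (310, 153), (311, 153), (312, 153), (313, 153), (314, 153), (315, 153), (316, 154), (317, 154), (318, 154), (319, 153), (320, 153), (321, 153), (322, 153), (323, 150), (324, 140), (325, 130), (326, 135), (327, 143), (328, 144), (329, 143), (330, 135), (331, 121), (332, 112), (333, 113), (334, 114), (335, 115), (336, 114), (337, 114), (338, 114), (339, 114), (340, 113), (341, 113), (342, 114), (343, 115)]
215 [(306, 153), (307, 153), (308, 153), (309, 153), (310, 153), (311, 153), (312, 153), (313, 153), (314, 152), (315, 153), (316, 153), (317, 153), (318, 153), (319, 153), (320, 153), (321, 149), (322, 133), (323, 119), (324, 129), (325, 140), (326, 140), (327, 136), (328, 124), (329, 112), (330, 110), (331, 112), (332, 113), (333, 114), (334, 114), (335, 114), (336, 114), (337, 112), (338, 108), (339, 102), (340, 98), (341, 97), (342, 95), (343, 86)]
250 [(306, 152), (307, 153), (308, 153), (309, 153), (310, 153)
[... 328 characters left out ...]
8, 100), (339, 99), (340, 98), (341, 97), (342, 93), (343, 87)]
260 [(306, 153), (307, 153), (308, 153), (309, 153), (310, 153), (311, 153), (312, 153), (313, 153), (314, 153), (315, 149), (316, 133), (317, 114), (318, 116), (319, 120), (320, 113), (321, 113), (322, 116), (323, 115), (324, 115), (325, 114), (326, 113), (327, 113), (328, 114), (329, 115), (330, 114), (331, 114), (332, 115), (333, 115), (334, 114), (335, 113), (336, 114), (337, 114), (338, 115), (339, 115), (340, 115), (341, 114), (342, 112), (343, 108)]
[[578.91181353  91.8549949 ]
 [556.20064957 193.73561427]] [[320.37506756 127.29074803]
 [301.17637809 353.5965454 ]
 [463.607175   364.89522386]
 [524.07318863 145.27713187]]
```

View pics/w2.png

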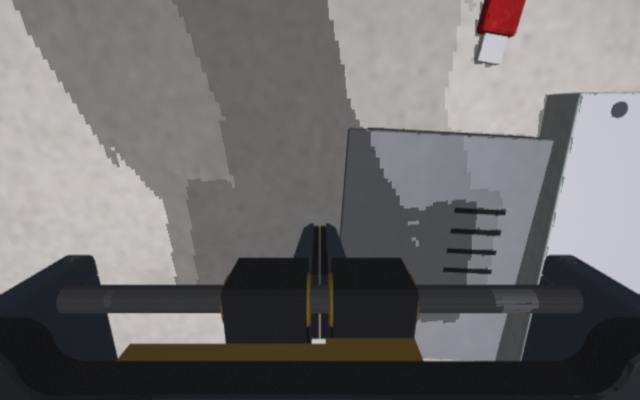

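The view shows the cover square-ish and about 4 mm (near corner) to 11 mm (far corner) from the step. I'll go on in small steps.

Request:
drive_tool(
  commands=[
    {"x":0,"y":1.5,"z":0,"wx":0,"wy":0,"wz":0,"hand":1},
    {"x":0,"y":3,"z":0,"wx":0,"wy":0,"wz":0,"hand":1},
    {"x":0,"y":4,"z":0,"wx":0,"wy":0,"wz":0,"hand":1},
    {"x":0,"y":5,"z":0,"wx":0,"wy":0,"wz":0,"hand":1},
    {"x":0,"y":5.5,"z":0,"wx":0,"wy":0,"wz":0,"hand":1},
  ],
)

```text
time_s: 8.0
tcp_pos: [0.4812, 0.131, -0.0183]
tool_rot: [[-0.994, 0.107, -0.0], [0.107, 0.994, -0.0], [0.0, -0.0, -1.0]]
ft_force: [0.1, -0.3, -0.4]
opening: 0.0003
grasp_force: 0.4
```

Request:
drive_tool(
  commands=[
    {"x":0,"y":0.5,"z":0,"wx":0,"wy":0,"wz":0,"hand":1},
    {"x":0,"y":1,"z":0,"wx":0,"wy":0,"wz":0,"hand":1},
  ],
)

```text
time_s: 8.2
tcp_pos: [0.4813, 0.132, -0.0183]
tool_rot: [[-0.994, 0.107, -0.0], [0.107, 0.994, -0.0], [0.0, -0.0, -1.0]]
ft_force: [0.4, -0.7, 0.3]
opening: 0.0002
grasp_force: 0.4
```

```bash
python3 - <<'E'
from plan import *
from h import *
from station import snapshot
st();s=snapshot("top");im=cv2.GaussianBlur(s["image"],(3,3),0).astype(int)
for row in (200,250,260):
    print(row,[(c,int(im[row,c].mean())) for c in range(314,336)][::1])
E
```

```text
t 8.2 tcp_f [-117.8   11.7  -18.3] theta 90.0 y.YF 1.0 F_f [-0.7 -0.5  0.3] open 0.2 q [ 13.  24. 125.  -0.  30. -71.]
200 [(314, 153), (315, 153), (316, 153), (317, 153), (318, 154), (319, 154), (320, 154), (321, 153), (322, 153), (323, 151), (324, 140), (325, 130), (326, 132), (327, 128), (328, 114), (329, 111), (330, 115), (331, 116), (332, 116), (333, 116), (334, 115), (335, 115)]
250 [(314, 153), (315, 153), (316, 151), (317, 140), (318, 116), (319, 102), (320, 109), (321, 115), (322, 114), (323, 113), (324, 113), (325, 113), (326, 114), (327, 114), (328, 113), (329, 113), (330, 110), (331, 105), (332, 101), (333, 100), (334, 100), (335, 101)]
260 [(314, 153), (315, 149), (316, 130), (317, 108), (318, 109), (319, 116), (320, 115), (321, 114), (322, 114), (323, 115), (324, 114), (325, 114), (326, 114), (327, 114), (328, 115), (329, 115), (330, 115), (331, 115), (332, 115), (333, 115), (334, 115), (335, 115)]
```

Corner almost there; continue in finer steps.

Request:
drive_tool(
  commands=[
    {"x":0,"y":0.5,"z":0,"wx":0,"wy":0,"wz":0,"hand":1},
    {"x":0,"y":1,"z":0,"wx":0,"wy":0,"wz":0,"hand":1},
    {"x":0,"y":1.5,"z":0,"wx":0,"wy":0,"wz":0,"hand":1},
    {"x":0,"y":1.5,"z":0,"wx":0,"wy":0,"wz":0,"hand":1},
  ],
)

```text
time_s: 8.65
tcp_pos: [0.4817, 0.1335, -0.0182]
tool_rot: [[-0.994, 0.107, 0.0], [0.107, 0.994, 0.0], [-0.0, 0.0, -1.0]]
ft_force: [1.3, -1.8, 0.2]
opening: 0.0004
grasp_force: 1.0
```

Request:
drive_tool(
  commands=[
    {"x":0,"y":0.5,"z":0,"wx":0,"wy":0,"wz":0,"hand":1},
    {"x":0,"y":0.5,"z":0,"wx":0,"wy":0,"wz":0,"hand":1},
  ],
)

```text
time_s: 8.85
tcp_pos: [0.4817, 0.134, -0.0182]
tool_rot: [[-0.994, 0.107, 0.0], [0.107, 0.994, 0.0], [-0.0, 0.0, -1.0]]
ft_force: [1.3, -2.5, -0.4]
opening: 0.0004
grasp_force: 1.7
```

Request:
drive_tool(
  commands=[
    {"x":0,"y":0.5,"z":0,"wx":0,"wy":0,"wz":0,"hand":1},
    {"x":0,"y":0.5,"z":0,"wx":0,"wy":0,"wz":0,"hand":1},
  ],
)

```text
time_s: 9.05
tcp_pos: [0.4818, 0.1345, -0.0182]
tool_rot: [[-0.994, 0.107, 0.0], [0.107, 0.994, -0.0], [-0.0, 0.0, -1.0]]
ft_force: [2.7, -4.2, -0.5]
opening: 0.0004
grasp_force: 2.0
```

```bash
python3 - <<'E'
from plan import *
from h import *
from station import snapshot
st();s=snapshot("top");im=cv2.GaussianBlur(s["image"],(3,3),0).astype(int)
for row in (200,250,260):
    print(row,[(c,int(im[row,c].mean())) for c in range(314,336)][::1])
E
```

```text
t 9.05 tcp_f [-115.2   11.5  -18.2] theta 90.0 y.YF 1.0 F_f [-3.9 -3.1 -0.5] open 0.4 q [ 13.  24. 125.  -0.  31. -71.]
200 [(314, 155), (315, 154), (316, 153), (317, 153), (318, 154), (319, 154), (320, 154), (321, 154), (322, 154), (323, 151), (324, 138), (325, 114), (326, 103), (327, 110), (328, 115), (329, 116), (330, 116), (331, 116), (332, 115), (333, 115), (334, 115), (335, 115)]
250 [(314, 154), (315, 153), (316, 151), (317, 140), (318, 121), (319, 110), (320, 112), (321, 114), (322, 115), (323, 115), (324, 115), (325, 115), (326, 114), (327, 113), (328, 113), (329, 109), (330, 103), (331, 101), (332, 100), (333, 100), (334, 101), (335, 102)]
260 [(314, 153), (315, 149), (316, 131), (317, 108), (318, 108), (319, 114), (320, 113), (321, 113), (322, 114), (323, 114), (324, 114), (325, 114), (326, 115), (327, 116), (328, 116), (329, 116), (330, 115), (331, 115), (332, 114), (333, 114), (334, 115), (335, 115)]
```

Cover is flush with the step (both edge gaps closed; about 5 N). Next: retreat, tilt to 65°, open to about 48 mm and slip the lower finger under the lip.

```bash
cat >> plan.py <<'E'
def hook(phi,th,g,s=8.5,dx=0,dz=0,y=11.5):
    "tip-centre pose with the lower pad on the lip's lower edge, s from the finger end"
    f,t=np.radians(phi),np.radians(th)
    x=-105*np.cos(f)-6*np.sin(f)+s*np.cos(t)+g/2*np.sin(t)+dx
    z=14*np.cos(f)+105*np.sin(f)-s*np.sin(t)+g/2*np.cos(t)+dz
    return tuple(np.round(tip(x,y,z,th),1))
E
python3 - <<'E'
from plan import *
rel([hook(0,65,48,dx=-45,dz=40),hook(0,65,48,dx=-45),hook(0,65,48,dx=-3)])
E
```

```text
(np.float64(-113.0), np.float64(11.5), np.float64(31.5), np.float64(65.0)) shift [  0.1   2.2 -49.7] turn [-25.    0.1  -0.4]
(np.float64(-113.0), np.float64(11.5), np.float64(-8.5), np.float64(65.0)) shift [ 0.1  2.2 -9.7] turn [-25.    0.1  -0.4]
(np.float64(-71.0), np.float64(11.5), np.float64(-8.5), np.float64(65.0)) shift [ 0.4 44.2 -9.7] turn [-25.    0.1  -0.4]
```

Request:
drive_tool(
  commands=[
    {"x":0,"y":-20,"z":-20,"wx":0,"wy":0,"wz":0,"hand":1},
    {"x":0,"y":-20,"z":-50,"wx":-8,"wy":0,"wz":0,"hand":0.47},
    {"x":0,"y":-10,"z":-50,"wx":-16,"wy":0,"wz":0,"hand":0.47},
    {"x":0,"y":0,"z":-50,"wx":-24,"wy":0,"wz":0,"hand":0.47},
    {"x":0,"y":2,"z":-50,"wx":-25,"wy":0,"wz":0,"hand":0.47},
    {"x":0,"y":2,"z":-50,"wx":-25,"wy":0,"wz":0,"hand":0.47},
    {"x":0,"y":2,"z":-50,"wx":-25,"wy":0,"wz":0,"hand":0.47},
  ],
)

```text
time_s: 9.8
tcp_pos: [0.4814, 0.1359, 0.0314]
tool_rot: [[-0.994, 0.099, 0.044], [0.109, 0.902, 0.418], [0.002, 0.42, -0.907]]
ft_force: [1.0, -0.6, -0.1]
opening: 0.0453
grasp_force: 0.0
```

```bash
python3 - <<'E'
from plan import *
st();g=bot.get_obs()["opening"]*1000
rel([hook(0,65,g,dx=-45),hook(0,65,g,dx=-3)])
E
```

```text
t 9.8 tcp_f [-113.8   11.9   31.4] theta 65.2 y.YF 1.0 F_f [-0.5 -1.1 -0.1] open 45.3 q [  -1.   20.  129.   43.   38. -121.]
(np.float64(-114.3), np.float64(11.5), np.float64(-9.1), np.float64(65.0)) shift [ -0.5 -17.5  36.5] turn [-0.2  0.1 -0.5]
(np.float64(-72.3), np.float64(11.5), np.float64(-9.1), np.float64(65.0)) shift [-0.1 20.6 54.2] turn [-0.2  0.1 -0.5]
```

Request:
drive_tool(
  commands=[
    {"x":0,"y":-6,"z":13,"wx":0,"wy":0,"wz":-0.5,"hand":0.47},
    {"x":0,"y":-12,"z":26,"wx":0,"wy":0,"wz":-0.5,"hand":0.47},
    {"x":0,"y":-17.5,"z":36.5,"wx":0,"wy":0,"wz":-0.5,"hand":0.47},
    {"x":0,"y":-17.5,"z":36.5,"wx":0,"wy":0,"wz":-0.5,"hand":0.47},
  ],
)

```text
time_s: 10.2
tcp_pos: [0.4808, 0.1365, -0.0097]
tool_rot: [[-0.995, 0.089, 0.042], [0.098, 0.903, 0.419], [-0.001, 0.421, -0.907]]
ft_force: [-0.2, 0.4, -0.4]
opening: 0.0486
grasp_force: 0.0
```

```bash
python3 - <<'E'
from plan import *
from h import *
from station import snapshot
st();g=bot.get_obs()["opening"]*1000
rel([hook(0,65,g,dx=-15),hook(0,65,g,dx=-3)])
s=snapshot("side");im=cv2.GaussianBlur(s["image"],(3,3),0).astype(int)
T=np.array(bot.get_obs()["tcp_pos"]);R=np.array(bot.get_obs()["tool_rot"])
lt=T-R[:,2]*.0275-R[:,1]*g/2000;lo=lt-R[:,1]*.008;print("lower tip f",w2f(lt*1000),w2f(lo*1000),"px",proj(s,[lt,lo]).round())
c=int(proj(s,lt)[0,0]);print([int(im[r,c].mean()) for r in range(255,310)])
E
```

```text
t 10.2 tcp_f [-113.3   12.6   -9.7] theta 65.1 y.YF 1.0 F_f [ 0.4  0.2 -0.4] open 48.6 q [  -1.   25.  128.   48.   34. -128.]
(np.float64(-82.8), np.float64(11.5), np.float64(-8.4), np.float64(65.0)) shift [-1.2 28.2 11.6] turn [-0.1  0.   0.1]
(np.float64(-70.8), np.float64(11.5), np.float64(-8.4), np.float64(65.0)) shift [-1.2 39.1 16.7] turn [-0.1  0.   0.1]
lower tip f [-146.8753125    12.20492468    5.70331368] [-154.1311509    12.19167259    2.33394674] px [[297. 274.]
 [297. 278.]]
[36, 36, 36, 36, 36, 36, 34, 31, 28, 28, 30, 40, 51, 56, 56, 56, 56, 56, 56, 56, 60, 78, 104, 117, 119, 118, 118, 118, 118, 119, 119, 119, 117, 116, 115, 115, 115, 116, 116, 117, 117, 119, 120, 120, 119, 119, 118, 117, 117, 118, 118, 118, 118, 118, 119]
```

Request:
drive_tool(
  commands=[
    {"x":0,"y":9,"z":4,"wx":0,"wy":0,"wz":0,"hand":0.47},
    {"x":0,"y":18,"z":8,"wx":0,"wy":0,"wz":0,"hand":0.47},
    {"x":0,"y":28,"z":11.6,"wx":0,"wy":0,"wz":0,"hand":0.47},
    {"x":-1,"y":34,"z":14.4,"wx":0,"wy":0,"wz":0,"hand":0.47},
    {"x":-1,"y":37.3,"z":15.8,"wx":0,"wy":0,"wz":0,"hand":0.47},
  ],
)

```text
time_s: 10.75
tcp_pos: [0.487, 0.1771, -0.007]
tool_rot: [[-0.995, 0.088, 0.045], [0.099, 0.902, 0.42], [-0.004, 0.423, -0.906]]
ft_force: [0.5, 0.5, 0.8]
opening: 0.0482
grasp_force: 0.0
```

Request:
drive_tool(
  commands=[
    {"x":0,"y":0.9,"z":0.4,"wx":0,"wy":0,"wz":0,"hand":0.47},
    {"x":0,"y":0.9,"z":0.4,"wx":0,"wy":0,"wz":0,"hand":0.47},
  ],
)

```text
time_s: 10.95
tcp_pos: [0.4868, 0.1773, -0.0073]
tool_rot: [[-0.995, 0.088, 0.045], [0.099, 0.902, 0.42], [-0.004, 0.423, -0.906]]
ft_force: [0.0, -0.3, 0.3]
opening: 0.0484
grasp_force: 0.0
```

Request:
drive_tool(
  commands=[
    {"x":0,"y":0.9,"z":0.4,"wx":0,"wy":0,"wz":0,"hand":0.47},
    {"x":0,"y":0.9,"z":0.4,"wx":0,"wy":0,"wz":0,"hand":0.47},
  ],
)

```text
time_s: 11.15
tcp_pos: [0.4869, 0.178, -0.0073]
tool_rot: [[-0.995, 0.089, 0.045], [0.1, 0.902, 0.42], [-0.004, 0.423, -0.906]]
ft_force: [-0.2, -0.5, -0.9]
opening: 0.0483
grasp_force: 0.0
```

Request:
drive_tool(
  commands=[
    {"x":0,"y":0.9,"z":0.4,"wx":0,"wy":0,"wz":0,"hand":0.47},
    {"x":0,"y":0.9,"z":0.4,"wx":0,"wy":0,"wz":0,"hand":0.47},
  ],
)

```text
time_s: 11.35
tcp_pos: [0.487, 0.1791, -0.0073]
tool_rot: [[-0.995, 0.089, 0.045], [0.1, 0.902, 0.42], [-0.004, 0.423, -0.906]]
ft_force: [-0.7, 0.4, -0.8]
opening: 0.0479
grasp_force: 0.0
```

Request:
drive_tool(
  commands=[
    {"x":0,"y":0.9,"z":0.4,"wx":0,"wy":0,"wz":0,"hand":0.47},
    {"x":0,"y":0.9,"z":0.4,"wx":0,"wy":0,"wz":0,"hand":0.47},
  ],
)

```text
time_s: 11.55
tcp_pos: [0.4872, 0.1802, -0.0072]
tool_rot: [[-0.995, 0.089, 0.045], [0.099, 0.902, 0.42], [-0.004, 0.423, -0.906]]
ft_force: [-0.1, 0.0, -0.1]
opening: 0.0483
grasp_force: 0.0
```

Request:
drive_tool(
  commands=[
    {"x":0,"y":0.9,"z":0.4,"wx":0,"wy":0,"wz":0,"hand":0.47},
    {"x":0,"y":0.9,"z":0.4,"wx":0,"wy":0,"wz":0,"hand":0.47},
  ],
)

```text
time_s: 11.75
tcp_pos: [0.4875, 0.181, -0.0072]
tool_rot: [[-0.995, 0.089, 0.046], [0.1, 0.902, 0.42], [-0.004, 0.422, -0.906]]
ft_force: [1.0, -2.4, -1.1]
opening: 0.0485
grasp_force: 1.1
```

Request:
drive_tool(
  commands=[
    {"x":0,"y":0.9,"z":0.4,"wx":0,"wy":0,"wz":0,"hand":0.47},
    {"x":0,"y":0.9,"z":0.4,"wx":0,"wy":0,"wz":0,"hand":0.47},
  ],
)

```text
time_s: 11.95
tcp_pos: [0.4877, 0.182, -0.0072]
tool_rot: [[-0.995, 0.088, 0.046], [0.1, 0.902, 0.42], [-0.004, 0.422, -0.906]]
ft_force: [2.0, -3.5, -1.3]
opening: 0.0484
grasp_force: 1.9
```

```bash
python3 - <<'E'
from plan import *
st();g=bot.get_obs()["opening"]*1000
rel([hook(f,65,g) for f in(0,10,20,30,40,50,60)])
E
```

```text
t 11.95 tcp_f [-67.4  10.2  -7.2] theta 65.0 y.YF 1.0 F_f [-3.3 -2.3 -1.3] open 48.4 q [   4.   25.  127.   50.   33. -124.]
(np.float64(-67.9), np.float64(11.5), np.float64(-8.4), np.float64(65.0)) shift [ 1.3 -1.   0.9] turn [-0.   0.2  0.1]
(np.float64(-67.3), np.float64(11.5), np.float64(9.6), np.float64(65.0)) shift [  1.2   7.2 -15.2] turn [-0.   0.2  0.1]
(np.float64(-63.6), np.float64(11.5), np.float64(26.7), np.float64(65.0)) shift [  1.1  17.7 -29.1] turn [-0.   0.2  0.1]
(np.float64(-56.8), np.float64(11.5), np.float64(42.2), np.float64(65.0)) shift [  1.   30.4 -40.3] turn [-0.   0.2  0.1]
(np.float64(-47.2), np.float64(11.5), np.float64(55.8), np.float64(65.0)) shift [  1.   44.9 -48.6] turn [-0.   0.2  0.1]
(np.float64(-35.0), np.float64(11.5), np.float64(67.0), np.float64(65.0)) shift [  0.9  60.7 -53.6] turn [-0.   0.2  0.1]
(np.float64(-20.6), np.float64(11.5), np.float64(75.5), np.float64(65.0)) shift [  0.9  77.3 -55.2] turn [-0.   0.2  0.1]
```

Contact exactly where modelled. Now lift the lip along the arc, in stages.

Request:
drive_tool(
  commands=[
    {"x":0,"y":1.8,"z":-4.2,"wx":0,"wy":0,"wz":0,"hand":0.47},
    {"x":0,"y":3.8,"z":-8.3,"wx":0,"wy":0,"wz":0,"hand":0.47},
    {"x":0,"y":6,"z":-12.3,"wx":0,"wy":0,"wz":0,"hand":0.47},
    {"x":0,"y":8.2,"z":-16.1,"wx":0,"wy":0,"wz":0,"hand":0.47},
    {"x":0,"y":13.2,"z":-23.3,"wx":0,"wy":0,"wz":0,"hand":0.47},
    {"x":0,"y":13.2,"z":-23.3,"wx":0,"wy":0,"wz":0,"hand":0.47},
  ],
)

```text
time_s: 12.55
tcp_pos: [0.4877, 0.1845, 0.0206]
tool_rot: [[-0.995, 0.088, 0.046], [0.099, 0.902, 0.42], [-0.005, 0.423, -0.906]]
ft_force: [-1.6, -3.3, -0.3]
opening: 0.0483
grasp_force: 1.3
```

```bash
python3 - <<'E'
from plan import *
from h import *
from station import snapshot
st();g=bot.get_obs()["opening"]*1000
rel([hook(f,65,g) for f in(15,20,30,40,50,60)])
a=snapshot("side")["image"][150:300,170:390];b=snapshot("wrist")["image"][60:370:2,200:640:2]
cv2.imwrite("pics/t4.png",cv2.resize(cv2.vconcat([a,b[:150,:220]]),None,fx=1.9,fy=1.9,interpolation=cv2.INTER_CUBIC))
E
```

```text
t 12.55 tcp_f [-64.9  10.5  20.6] theta 65.0 y.YF 1.0 F_f [-3.5  1.3 -0.3] open 48.3 q [   4.   22.  128.   46.   35. -120.]
(np.float64(-65.9), np.float64(11.5), np.float64(18.3), np.float64(65.0)) shift [ 1.  -1.9  1.7] turn [0.  0.2 0.1]
(np.float64(-63.6), np.float64(11.5), np.float64(26.6), np.float64(65.0)) shift [ 0.9  3.7 -4.9] turn [0.  0.2 0.1]
(np.float64(-56.8), np.float64(11.5), np.float64(42.2), np.float64(65.0)) shift [  0.9  16.5 -16.2] turn [0.  0.2 0.1]
(np.float64(-47.2), np.float64(11.5), np.float64(55.8), np.float64(65.0)) shift [  0.8  30.9 -24.4] turn [0.  0.2 0.1]
(np.float64(-35.0), np.float64(11.5), np.float64(67.0), np.float64(65.0)) shift [  0.7  46.7 -29.4] turn [0.  0.2 0.1]
(np.float64(-20.6), np.float64(11.5), np.float64(75.5), np.float64(65.0)) shift [  0.7  63.4 -31. ] turn [0.  0.2 0.1]
```

View pics/t4.png

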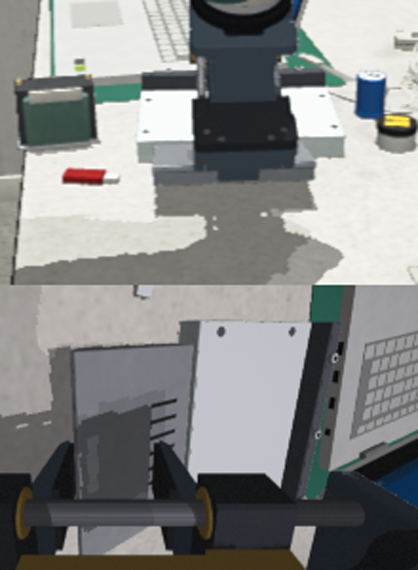

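The view shows the lip lifted about 30 mm (its edge at row 244 in the side view), cover straight and against the step. Continue the arc to 50°.

Request:
drive_tool(
  commands=[
    {"x":0,"y":5.6,"z":-6.6,"wx":0,"wy":0,"wz":0,"hand":0.47},
    {"x":0,"y":11.8,"z":-12.5,"wx":0,"wy":0,"wz":0,"hand":0.47},
    {"x":0,"y":18.4,"z":-17.9,"wx":0,"wy":0,"wz":0,"hand":0.47},
    {"x":0,"y":25.4,"z":-22.4,"wx":0,"wy":0,"wz":0,"hand":0.47},
    {"x":0,"y":32.8,"z":-26.1,"wx":0,"wy":0,"wz":0,"hand":0.47},
    {"x":0,"y":32.8,"z":-26.1,"wx":0,"wy":0,"wz":0,"hand":0.47},
  ],
)

```text
time_s: 13.25
tcp_pos: [0.4897, 0.2036, 0.0581]
tool_rot: [[-0.995, 0.087, 0.046], [0.099, 0.902, 0.421], [-0.005, 0.423, -0.906]]
ft_force: [0.3, -0.9, -0.4]
opening: 0.0483
grasp_force: 0.4
```

```bash
python3 - <<'E'
from plan import *
from h import *
from station import snapshot
st();g=bot.get_obs()["opening"]*1000
rel([hook(f,65,g) for f in(40,50,60,65)]+[hook(65,65,g,s=11)])
E
```

```text
t 13.25 tcp_f [-45.7  10.4  58.1] theta 65.0 y.YF 1.0 F_f [-0.9 -0.4 -0.4] open 48.3 q [   7.   18.  127.   43.   37. -113.]
(np.float64(-47.2), np.float64(11.5), np.float64(55.8), np.float64(65.0)) shift [ 1.1 -2.3  1.4] turn [0.  0.3 0.2]
(np.float64(-35.0), np.float64(11.5), np.float64(67.0), np.float64(65.0)) shift [ 1.  13.4 -3.6] turn [0.  0.3 0.2]
(np.float64(-20.6), np.float64(11.5), np.float64(75.5), np.float64(65.0)) shift [ 1.  30.1 -5.2] turn [0.  0.3 0.2]
(np.float64(-12.7), np.float64(11.5), np.float64(78.7), np.float64(65.0)) shift [ 1.  38.6 -4.7] turn [0.  0.3 0.2]
(np.float64(-11.7), np.float64(11.5), np.float64(76.4), np.float64(65.0)) shift [ 1.  38.5 -2.2] turn [0.  0.3 0.2]
```

Request:
drive_tool(
  commands=[
    {"x":0,"y":7.5,"z":-2.8,"wx":0,"wy":0,"wz":0,"hand":0.47},
    {"x":0,"y":15.4,"z":-4.8,"wx":0,"wy":0,"wz":0,"hand":0.47},
    {"x":0,"y":23.5,"z":-5.9,"wx":0,"wy":0,"wz":0,"hand":0.47},
    {"x":0,"y":32,"z":-6.2,"wx":0,"wy":0,"wz":0,"hand":0.47},
    {"x":0,"y":32,"z":-6.2,"wx":0,"wy":0,"wz":0,"hand":0.47},
  ],
)

```text
time_s: 13.75
tcp_pos: [0.492, 0.2301, 0.0768]
tool_rot: [[-0.995, 0.088, 0.046], [0.099, 0.902, 0.42], [-0.005, 0.423, -0.906]]
ft_force: [-0.3, -0.4, 0.3]
opening: 0.0483
grasp_force: 0.1
```

```bash
python3 - <<'E'
from plan import *
from h import *
from station import snapshot
import pickle
st();g=bot.get_obs()["opening"]*1000
rel([hook(f,65,g) for f in(60,65)])
d={n:snapshot(n) for n in("side","top")};pickle.dump(d,open("s2.pkl","wb"))
s=d["side"];im=cv2.GaussianBlur(s["image"],(3,3),0).astype(int)
# expected lip edge ends in the side view for phi
for f in(50,60,70):
    t=np.radians(f);P=[(O+XF*(-105*np.cos(t))+YF*y+ZF*(20*np.cos(t)+105*np.sin(t)))/1000 for y in(-55,78)];Q=[(O+XF*(-20*np.sin(t))+YF*y)/1000 for y in(-55,78)]
    print(f,proj(s,P+Q).round().tolist())
for c in(255,330):print(c,[int(im[r,c].mean()) for r in range(160,260,2)])
E
```

```text
t 13.75 tcp_f [-19.1  10.7  76.8] theta 65.0 y.YF 1.0 F_f [-0.4  0.2  0.3] open 48.3 q [  10.   16.  126.   41.   38. -108.]
(np.float64(-20.6), np.float64(11.5), np.float64(75.5), np.float64(65.0)) shift [ 0.8 -1.9  0.5] turn [0.  0.2 0.1]
(np.float64(-12.7), np.float64(11.5), np.float64(78.7), np.float64(65.0)) shift [0.8 6.6 1. ] turn [0.  0.2 0.1]
50 [[334.0, 201.0], [253.0, 203.0], [329.0, 238.0], [255.0, 240.0]]
60 [[333.0, 194.0], [253.0, 196.0], [329.0, 238.0], [255.0, 241.0]]
70 [[332.0, 188.0], [253.0, 189.0], [329.0, 239.0], [255.0, 241.0]]
255 [183, 197, 210, 215, 215, 220, 221, 219, 204, 202, 192, 210, 234, 213, 115, 63, 50, 114, 169, 80, 75, 92, 132, 183, 123, 65, 74, 76, 76, 76, 76, 75, 76, 76, 76, 80, 85, 86, 90, 94, 108, 114, 114, 114, 115, 114, 152, 214, 215, 214]
330 [231, 234, 232, 184, 124, 99, 98, 99, 104, 176, 174, 107, 108, 106, 75, 50, 96, 163, 90, 76, 90, 140, 192, 144, 72, 66, 68, 73, 73, 82, 95, 92, 94, 97, 104, 114, 124, 192, 199, 183, 166, 140, 133, 130, 144, 205, 234, 234, 233, 236]
```

Request:
drive_tool(
  commands=[
    {"x":0,"y":-0.5,"z":2,"wx":0,"wy":0,"wz":0,"hand":0.47},
    {"x":0,"y":-4,"z":2,"wx":0,"wy":0,"wz":0,"hand":0.56},
    {"x":0,"y":-8,"z":2,"wx":0,"wy":0,"wz":0,"hand":0.65},
    {"x":0,"y":-12,"z":2,"wx":0,"wy":0,"wz":0,"hand":0.736},
    {"x":0,"y":-16,"z":2,"wx":0,"wy":0,"wz":0,"hand":0.824},
    {"x":0,"y":-19,"z":2,"wx":0,"wy":0,"wz":0,"hand":0.89},
    {"x":0,"y":-20,"z":2,"wx":0,"wy":0,"wz":0,"hand":0.89},
  ],
  newtons=12,
)

```text
time_s: 14.55
tcp_pos: [0.49, 0.2115, 0.0657]
tool_rot: [[-0.995, 0.089, 0.045], [0.1, 0.902, 0.42], [-0.003, 0.423, -0.906]]
ft_force: [0.6, 0.1, -0.4]
opening: 0.0105
grasp_force: 0.1
```

```bash
python3 - <<'E'
from plan import *
st()
E
```

```text
t 14.55 tcp_f [-37.8  10.9  65.7] theta 65.0 y.YF 1.0 F_f [ 0.2 -0.6 -0.4] open 10.5 q [   8.   17.  127.   42.   38. -111.]
```

Now grip.

Request:
drive_tool(
  commands=[
    {"x":0,"y":-1,"z":0,"wx":0,"wy":0,"wz":0,"hand":1},
    {"x":0,"y":-1,"z":0,"wx":0,"wy":0,"wz":0,"hand":1},
    {"x":0,"y":-1,"z":0,"wx":0,"wy":0,"wz":0,"hand":1},
    {"x":0,"y":-1,"z":0,"wx":0,"wy":0,"wz":0,"hand":1},
  ],
  newtons=12,
)

```text
time_s: 14.95
tcp_pos: [0.49, 0.2111, 0.0656]
tool_rot: [[-0.995, 0.088, 0.045], [0.099, 0.902, 0.42], [-0.004, 0.423, -0.906]]
ft_force: [1.3, 0.4, -0.1]
opening: 0.0066
grasp_force: 12.0
```

```bash
python3 - <<'E'
from plan import *
st()
def held(phi,s=10.5):
    f=np.radians(phi)
    if phi<=90: L=np.array([-105*np.cos(f),20*np.cos(f)+105*np.sin(f)])
    else: L=np.array([-81*np.cos(f),24+81*np.sin(f)])
    L=L-3*np.array([np.sin(f),np.cos(f)])+s*np.array([np.cos(f),-np.sin(f)])
    return tuple(np.round(tip(L[0],10.9,L[1],phi),1))
rel([held(p) for p in(60,65,70,75,80,85,90,95,100,110,120,130,140)])
E
```

```text
t 14.95 tcp_f [-38.2  10.9  65.6] theta 65.0 y.YF 1.0 F_f [ 0.5 -1.2 -0.1] open 6.6 q [   8.   17.  127.   42.   38. -111.]
(np.float64(-36.1), np.float64(10.9), np.float64(66.5), np.float64(60.0)) shift [0.  2.3 0. ] turn [-5.   0.2  0.1]
(np.float64(-31.0), np.float64(10.9), np.float64(67.9), np.float64(65.0)) shift [0.  7.5 0.9] turn [0.  0.2 0.1]
(np.float64(-25.7), np.float64(10.9), np.float64(68.8), np.float64(70.0)) shift [-0.  12.7  2.3] turn [5.  0.2 0.1]
(np.float64(-20.2), np.float64(10.9), np.float64(69.1), np.float64(75.0)) shift [-0.  17.8  4.4] turn [10.   0.2  0.1]
(np.float64(-14.6), np.float64(10.9), np.float64(68.9), np.float64(80.0)) shift [-0.  22.8  6.9] turn [15.   0.2  0.1]
(np.float64(-8.8), np.float64(10.9), np.float64(68.2), np.float64(85.0)) shift [ 0.  27.7 10. ] turn [20.   0.2  0.1]
(np.float64(-3.0), np.float64(10.9), np.float64(67.0), np.float64(90.0)) shift [ 0.  32.5 13.6] turn [25.   0.2  0. ]
(np.float64(0.8), np.float64(10.9), np.float64(67.1), np.float64(95.0)) shift [ 0.  36.  15.1] turn [30.   0.2  0. ]
(np.float64(4.5), np.float64(10.9), np.float64(66.9), np.float64(100.0)) shift [ 0.  39.2 16.8] turn [35.   0.2  0. ]
(np.float64(11.9), np.float64(10.9), np.float64(65.4), np.float64(110.0)) shift [ 0.  45.3 21.3] turn [45.   0.2  0. ]
(np.float64(18.9), np.float64(10.9), np.float64(62.7), np.float64(120.0)) shift [ 0.  50.5 26.7] turn [55.   0.2 -0. ]
(np.float64(25.3), np.float64(10.9), np.float64(58.9), np.float64(130.0)) shift [ 0.  54.7 32.9] turn [65.   0.2 -0. ]
(np.float64(31.0), np.float64(10.9), np.float64(53.9), np.float64(140.0)) shift [ 0.1 57.8 39.8] turn [75.   0.2 -0.1]
```

Request:
drive_tool(
  commands=[
    {"x":0,"y":7.7,"z":1.3,"wx":5,"wy":0,"wz":0,"hand":1},
    {"x":0,"y":14,"z":3,"wx":10,"wy":0,"wz":0,"hand":1},
    {"x":0,"y":20,"z":5.7,"wx":15,"wy":0,"wz":0,"hand":1},
    {"x":0,"y":23,"z":7.5,"wx":17.5,"wy":0,"wz":0,"hand":1},
    {"x":0,"y":23,"z":7.5,"wx":17.5,"wy":0,"wz":0,"hand":1},
  ],
)

```text
time_s: 15.45
tcp_pos: [0.4929, 0.2363, 0.0689]
tool_rot: [[-0.995, 0.096, 0.018], [0.097, 0.987, 0.129], [-0.005, 0.13, -0.991]]
ft_force: [2.6, 0.1, 5.5]
opening: 0.0056
grasp_force: 12.0
```

```bash
cat >> plan.py <<'E'
def held(phi,s=10.5,y=10.9):
    f=np.radians(phi)
    if phi<=90: L=np.array([-105*np.cos(f),20*np.cos(f)+105*np.sin(f)])
    else: L=np.array([-81*np.cos(f),24+81*np.sin(f)])
    L=L-3*np.array([np.sin(f),np.cos(f)])+s*np.array([np.cos(f),-np.sin(f)])
    return tuple(float(v) for v in np.round(tip(L[0],y,L[1],phi),1))
E
python3 - <<'E'
from plan import *
st();rel([held(p) for p in(82.5,85,90)])
E
```

```text
t 15.45 tcp_f [-12.8  10.5  68.9] theta 82.5 y.YF 1.0 F_f [ 0.3 -2.6  5.5] open 5.6 q [ 20.  17. 122.  11.  38. -73.]
(-11.7, 10.9, 68.6, 82.5) shift [0.4 1.  0.4] turn [-0.   0.3  0.2]
(-8.8, 10.9, 68.2, 85.0) shift [0.4 3.9 1.2] turn [2.5 0.3 0.2]
(-3.0, 10.9, 67.0, 90.0) shift [0.4 9.4 3.1] turn [7.5 0.3 0.1]
```

Request:
drive_tool(
  commands=[
    {"x":0,"y":3.5,"z":0.2,"wx":2.5,"wy":0,"wz":0,"hand":1},
    {"x":0,"y":6.3,"z":1.2,"wx":5,"wy":0,"wz":0,"hand":1},
    {"x":0,"y":9,"z":2.2,"wx":7.5,"wy":0,"wz":0,"hand":1},
    {"x":0,"y":9,"z":2.2,"wx":7.5,"wy":0,"wz":0,"hand":1},
    {"x":0,"y":9,"z":2.2,"wx":7.5,"wy":0,"wz":0,"hand":1},
  ],
)

```text
time_s: 15.95
tcp_pos: [0.4932, 0.244, 0.0673]
tool_rot: [[-0.995, 0.099, 0.004], [0.099, 0.995, 0.002], [-0.003, 0.002, -1.0]]
ft_force: [0.0, 1.0, 1.7]
opening: 0.0059
grasp_force: 12.0
```

```bash
python3 - <<'E'
from plan import *
st();rel([held(p) for p in(90,95,100,105,110,115,120,130,140)])
E
```

```text
t 15.95 tcp_f [-5.1 10.9 67.3] theta 89.9 y.YF 1.0 F_f [0.9 0.1 1.7] open 5.9 q [ 24.  19. 119.   0.  42. -60.]
(-3.0, 10.9, 67.0, 90.0) shift [-0.   2.1  0.3] turn [0.1 0.2 0. ]
(0.8, 10.9, 67.1, 95.0) shift [-0.   5.9  0.2] turn [ 5.1  0.2 -0. ]
(4.5, 10.9, 66.9, 100.0) shift [-0.   9.6  0.5] turn [10.1  0.2 -0. ]
(8.2, 10.9, 66.3, 105.0) shift [-0.  13.3  1.1] turn [15.1  0.2 -0. ]
(11.9, 10.9, 65.4, 110.0) shift [-0. 17.  2.] turn [20.1  0.2 -0. ]
(15.5, 10.9, 64.2, 115.0) shift [ 0.  20.6  3.2] turn [25.1  0.2 -0. ]
(18.9, 10.9, 62.7, 120.0) shift [ 0.  24.   4.7] turn [30.1  0.2 -0. ]
(25.3, 10.9, 58.9, 130.0) shift [ 0.  30.4  8.5] turn [40.1  0.2 -0.1]
(31.0, 10.9, 53.9, 140.0) shift [ 0.  36.1 13.5] turn [50.1  0.2 -0.1]
```

Request:
drive_tool(
  commands=[
    {"x":0,"y":4.9,"z":-0.6,"wx":5,"wy":0,"wz":0,"hand":1},
    {"x":0,"y":8.6,"z":-0.5,"wx":10,"wy":0,"wz":0,"hand":1},
    {"x":0,"y":12.3,"z":0.1,"wx":15,"wy":0,"wz":0,"hand":1},
    {"x":0,"y":16,"z":1,"wx":20,"wy":0,"wz":0,"hand":1},
    {"x":0,"y":16,"z":1,"wx":20,"wy":0,"wz":0,"hand":1},
  ],
)

```text
time_s: 16.45
tcp_pos: [0.4943, 0.2607, 0.0654]
tool_rot: [[-0.995, 0.093, -0.032], [0.098, 0.935, -0.341], [-0.001, -0.343, -0.939]]
ft_force: [-0.2, 0.2, -3.0]
opening: 0.0059
grasp_force: 12.0
```

```bash
python3 - <<'E'
from plan import *
st();rel([held(p) for p in(110,115,120,125,130,135,140,145,150)])
E
```

```text
t 16.45 tcp_f [11.6 11.5 65.4] theta 110.0 y.YF 1.0 F_f [ 0.2  0.2 -3. ] open 5.9 q [ 34.  26. 111. -18.  57. -39.]
(11.9, 10.9, 65.4, 110.0) shift [-0.6  0.3 -0.1] turn [-0.   0.1  0. ]
(15.5, 10.9, 64.2, 115.0) shift [-0.6  4.1 -0.2] turn [5.  0.1 0. ]
(18.9, 10.9, 62.7, 120.0) shift [-0.6  7.8  0. ] turn [10.   0.1  0. ]
(22.2, 10.9, 60.9, 125.0) shift [-0.6 11.5  0.6] turn [15.   0.1  0. ]
(25.3, 10.9, 58.9, 130.0) shift [-0.6 15.1  1.4] turn [20.   0.1  0. ]
(28.3, 10.9, 56.5, 135.0) shift [-0.6 18.8  2.6] turn [25.   0.1  0. ]
(31.0, 10.9, 53.9, 140.0) shift [-0.6 22.2  4.1] turn [30.   0.1  0. ]
(33.5, 10.9, 51.1, 145.0) shift [-0.6 25.5  5.9] turn [35.   0.1  0. ]
(35.7, 10.9, 48.1, 150.0) shift [-0.6 28.6  8. ] turn [40.   0.1  0. ]
```

The cover is carried cleanly (-3 N is its weight). Turn on to 135°, drawing it about 8 mm farther over the bed.

Request:
drive_tool(
  commands=[
    {"x":0,"y":5,"z":-4.2,"wx":5,"wy":0,"wz":0,"hand":1},
    {"x":0,"y":9.2,"z":-7,"wx":10,"wy":0,"wz":0,"hand":1},
    {"x":0,"y":13.5,"z":-7,"wx":15,"wy":0,"wz":0,"hand":1},
    {"x":0,"y":17.8,"z":-6,"wx":20,"wy":0,"wz":0,"hand":1},
    {"x":0,"y":22.2,"z":-4.6,"wx":25,"wy":0,"wz":0,"hand":1},
    {"x":0,"y":22.2,"z":-4.6,"wx":25,"wy":0,"wz":0,"hand":1},
    {"x":0,"y":22.2,"z":-4.6,"wx":25,"wy":0,"wz":0,"hand":1},
  ],
)

```text
time_s: 17.15
tcp_pos: [0.4966, 0.2814, 0.0624]
tool_rot: [[-0.995, 0.071, -0.07], [0.1, 0.706, -0.701], [-0.001, -0.705, -0.709]]
ft_force: [-0.4, -1.0, -2.1]
opening: 0.0059
grasp_force: 12.0
```

```bash
python3 - <<'E'
from plan import *
st();rel([held(p) for p in(135,140)])
E
```

```text
t 17.15 tcp_f [32.5 11.3 62.4] theta 134.8 y.YF 1.0 F_f [-1.   0.3 -2.1] open 5.9 q [ 42.  38. 100. -29.  79. -27.]
(28.3, 10.9, 56.5, 135.0) shift [-0.4  1.2  7.1] turn [ 0.2 -0.  -0.1]
(31.0, 10.9, 53.9, 140.0) shift [-0.4  4.9  7.1] turn [ 5.2 -0.  -0.1]
```

Request:
drive_tool(
  commands=[
    {"x":0,"y":2.5,"z":-0.4,"wx":2.5,"wy":0,"wz":0,"hand":1},
    {"x":0,"y":5.6,"z":-0.9,"wx":5.2,"wy":0,"wz":0,"hand":1},
    {"x":0,"y":5.6,"z":-0.9,"wx":5.2,"wy":0,"wz":0,"hand":1},
    {"x":0,"y":5.6,"z":-0.9,"wx":5.2,"wy":0,"wz":0,"hand":1},
  ],
)

```text
time_s: 17.55
tcp_pos: [0.4976, 0.2862, 0.06]
tool_rot: [[-0.995, 0.067, -0.075], [0.1, 0.639, -0.763], [-0.003, -0.766, -0.643]]
ft_force: [-0.3, 0.3, -1.2]
opening: 0.0061
grasp_force: 12.0
```

Request:
drive_tool(
  commands=[
    {"x":0,"y":0,"z":0,"wx":0,"wy":0,"wz":0,"hand":0.85},
    {"x":0,"y":0,"z":-40,"wx":0,"wy":0,"wz":0,"hand":0.85},
    {"x":0,"y":-30,"z":-60,"wx":0,"wy":0,"wz":0,"hand":0.85},
    {"x":0,"y":-60,"z":-90,"wx":-8,"wy":0,"wz":0,"hand":1},
    {"x":0,"y":-60,"z":-90,"wx":-16,"wy":0,"wz":0,"hand":1},
  ],
)

```text
time_s: 18.05
tcp_pos: [0.5024, 0.32, 0.1685]
tool_rot: [[-0.995, 0.087, -0.046], [0.098, 0.829, -0.551], [-0.009, -0.553, -0.833]]
ft_force: [1.4, -0.0, -0.4]
opening: 0.0012
grasp_force: 0.0
```

```bash
python3 - <<'E'
from plan import *
from h import *
from station import snapshot
import pickle
st()
d={n:snapshot(n) for n in("side","top","wrist")};pickle.dump(d,open("s3.pkl","wb"))
s=d["top"];im=cv2.GaussianBlur(s["image"],(3,3),0).astype(int)
for x in(20,60,100):
    P=[(O+XF*x+YF*y+ZF*34)/1000 for y in range(-100,101,10)];q=proj(s,P).round().astype(int);print(x,[int(im[v,u].mean()) for u,v in q])
for y in(-40,11,60):
    P=[(O+XF*x+YF*y+ZF*34)/1000 for x in range(-30,130,5)];q=proj(s,P).round().astype(int);print(y,[int(im[v,u].mean()) for u,v in q])
E
```

```text
t 18.05 tcp_f [ 71.4   9.4 168.5] theta 123.6 y.YF 1.0 F_f [ 0.1 -1.4 -0.4] open 1.2 q [ 41.  27. 100. -23.  80. -33.]
20 [139, 78, 152, 151, 110, 67, 85, 92, 91, 83, 91, 90, 91, 90, 83, 90, 90, 45, 59, 64, 84]
60 [137, 150, 152, 151, 152, 152, 149, 117, 116, 116, 117, 117, 117, 115, 148, 114, 114, 113, 56, 20, 25]
100 [68, 33, 36, 35, 30, 40, 34, 32, 35, 32, 31, 76, 92, 92, 67, 23, 24, 28, 32, 33, 35]
-40 [95, 95, 94, 95, 95, 94, 93, 93, 93, 92, 85, 74, 74, 75, 92, 85, 131, 148, 149, 148, 148, 145, 138, 146, 53, 42, 34, 43, 20, 16, 26, 25]
11 [91, 91, 91, 92, 91, 90, 91, 92, 89, 91, 91, 80, 71, 80, 91, 84, 107, 118, 117, 115, 115, 117, 102, 92, 86, 69, 76, 87, 84, 91, 92, 26]
60 [91, 89, 90, 91, 90, 91, 91, 92, 89, 90, 90, 79, 61, 67, 71, 58, 114, 116, 114, 114, 117, 101, 67, 46, 21, 18, 24, 25, 27, 28, 29, 30]
```

```bash
python3 - <<'E'
import pickle,cv2
d=pickle.load(open("s3.pkl","rb"))
a=d["side"]["image"][150:300,170:400];b=d["top"]["image"][140:290,220:450];w=cv2.resize(d["wrist"]["image"],(460,288))
c=cv2.resize(cv2.hconcat([a,b]),None,fx=1.7,fy=1.7,interpolation=cv2.INTER_CUBIC)
w=cv2.copyMakeBorder(w,0,0,0,c.shape[1]-460,cv2.BORDER_CONSTANT)
cv2.imwrite("pics/f1.png",cv2.vconcat([c,w]))
E
```

```text
(no output)
```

View pics/f1.png

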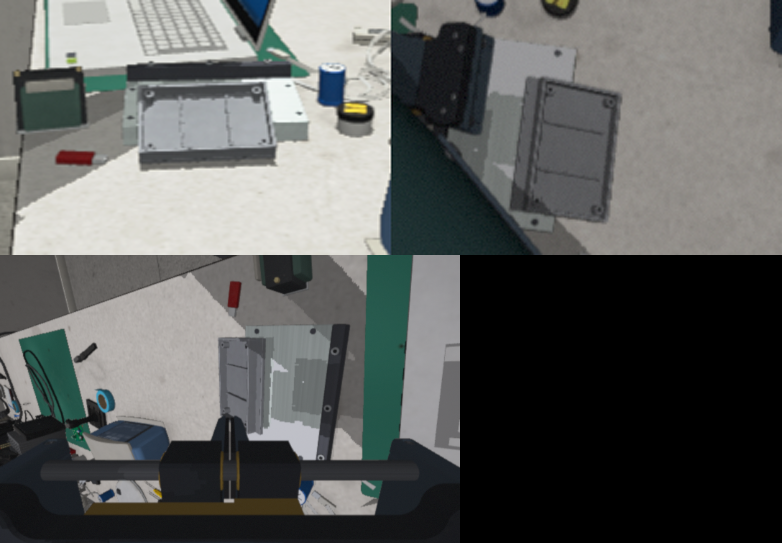

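The cover is hollow side up but slid back. It leans on the step edge with its foot on the table (side view: foot rim about (290,245) full frame, lip over the bed), square to the fixture. It can be pushed up over the step from its front edge, so I'll move the tool there and measure.

```bash
python3 - <<'E'
from plan import *
rel([(-60,11,150,115),(-140,11,90,90),(-140,11,-15,90)])
E
```

```text
(-60, 11, 150, 115) shift [  0.2 -97.1  84.8] turn [-9.1  0.3 -0.3]
(-140, 11, 90, 90) shift [   0.4 -129.7  179.3] turn [-34.1   0.3  -0.2]
(-140, 11, -15, 90) shift [  1.1 -70.9 266.2] turn [-34.1   0.3  -0.2]
```

Request:
drive_tool(
  commands=[
    {"x":0,"y":-32,"z":30,"wx":-7,"wy":0,"wz":0,"hand":1},
    {"x":0,"y":-58,"z":65,"wx":-14,"wy":0,"wz":0,"hand":1},
    {"x":0,"y":-80,"z":105,"wx":-22,"wy":0,"wz":0,"hand":1},
    {"x":0,"y":-105,"z":145,"wx":-29,"wy":0,"wz":0,"hand":1},
    {"x":0,"y":-130,"z":179,"wx":-34,"wy":0,"wz":0,"hand":1},
    {"x":0,"y":-130,"z":179,"wx":-34,"wy":0,"wz":0,"hand":1},
  ],
)

```text
time_s: 18.8
tcp_pos: [0.4766, 0.1045, 0.0857]
tool_rot: [[-0.995, 0.104, -0.003], [0.104, 0.995, -0.003], [0.003, -0.004, -1.0]]
ft_force: [0.4, 0.5, -0.6]
opening: 0.0006
grasp_force: 0.0
```

```bash
python3 - <<'E'
from plan import *
from h import *
from station import snapshot
import pickle
st()
d={n:snapshot(n) for n in("side","top","wrist")};pickle.dump(d,open("s4.pkl","wb"))
s=d["side"];im=cv2.GaussianBlur(s["image"],(3,3),0).astype(int);g=im.mean(2)
m=(g<190).astype(np.uint8)
for c in (255,265,280,300,315,325):print(c,[int(v) for v in g[190:256:2,c]])
s=d["top"];im=cv2.GaussianBlur(s["image"],(3,3),0).astype(int)
for r in(190,200,220,250,262):print(r,[int(v) for v in im[r,270:370:2].mean(1)])
E
```

```text
t 18.8 tcp_f [-145.5   13.7   85.7] theta 90.2 y.YF 1.0 F_f [ 0.5 -0.4 -0.6] open 0.6 q [ 10.  12. 126.  -0.  42. -74.]
255 [61, 49, 48, 75, 223, 173, 98, 140, 122, 93, 131, 157, 188, 188, 186, 184, 187, 185, 182, 182, 183, 185, 185, 182, 177, 166, 78, 79, 83, 109, 168, 213, 207]
265 [60, 49, 49, 80, 221, 178, 77, 78, 88, 130, 185, 187, 187, 188, 190, 188, 188, 189, 190, 191, 190, 191, 192, 192, 195, 148, 76, 75, 84, 116, 194, 214, 211]
280 [56, 49, 48, 99, 218, 134, 76, 77, 94, 165, 186, 185, 184, 184, 185, 187, 189, 191, 190, 189, 187, 187, 188, 189, 178, 104, 74, 79, 94, 119, 187, 136, 111]
300 [57, 57, 58, 58, 57, 57, 57, 57, 57, 55, 95, 180, 188, 188, 189, 189, 188, 188, 188, 189, 189, 189, 189, 183, 148, 77, 76, 83, 108, 148, 180, 113, 110]
315 [49, 49, 51, 159, 178, 83, 74, 87, 129, 187, 189, 190, 188, 188, 190, 190, 192, 194, 195, 192, 194, 196, 195, 189, 137, 76, 75, 89, 121, 211, 208, 144, 147]
325 [49, 49, 58, 172, 203, 152, 134, 105, 113, 145, 145, 141, 154, 168, 180, 184, 188, 194, 193, 193, 193, 176, 134, 177, 109, 73, 81, 96, 129, 216, 232, 228, 225]
190 [154, 154, 155
[... 408 characters left out ...]
2, 136, 144, 141, 72, 50, 69, 41]
220 [154, 154, 154, 154, 154, 154, 154, 155, 154, 154, 154, 154, 144, 92, 90, 91, 83, 62, 78, 79, 88, 91, 91, 92, 91, 92, 92, 92, 92, 92, 91, 92, 92, 92, 91, 91, 86, 79, 74, 58, 66, 97, 120, 89, 67, 41, 47, 47, 47, 43]
250 [154, 154, 154, 154, 154, 154, 154, 153, 154, 154, 147, 97, 93, 89, 84, 64, 75, 80, 86, 89, 90, 90, 90, 90, 91, 90, 90, 90, 91, 90, 90, 89, 90, 90, 88, 80, 78, 66, 56, 79, 118, 126, 119, 110, 98, 99, 99, 97, 98, 113]
262 [154, 153, 153, 153, 153, 154, 154, 154, 153, 152, 120, 98, 92, 89, 70, 81, 88, 82, 87, 93, 89, 89, 91, 91, 90, 90, 91, 91, 91, 90, 91, 91, 90, 86, 66, 71, 68, 72, 76, 107, 127, 130, 130, 128, 128, 127, 125, 125, 127, 127]
```

```bash
python3 - <<'E'
from plan import *
from h import *
import pickle
d=pickle.load(open("s4.pkl","rb"));s=d["top"]
for z in(.03,.04,.05):print("lip z",z,[w2f(p*1000).round(1).tolist() for p in ray(s,[(299,200),(295,220),(291,250),(289.5,262)],z)])
for z in(.0,.02,.03):print("rim z",z,[w2f(p*1000).round(1).tolist() for p in ray(s,[(353,200),(347,250),(345.5,262)],z)])
s=d["side"]
for z in(.0,.02):print("side foot/rim z",z,[w2f(p*1000).round(1).tolist() for p in ray(s,[(265,250),(315,247),(265,240),(315,238.5)],z)])
g=cv2.GaussianBlur(d["top"]["image"],(3,3),0).mean(2)
print("y-ends col 320:",[int(v) for v in g[178:192,330]],[int(v) for v in g[258:276,320]])
rel([tip(-100,12,60,90),tip(-100,12,10,90)])
E
```

```text
lip z 0.03 [[45.4, -32.0, 30.0], [47.6, 5.3, 30.0], [47.2, 59.8, 30.0], [46.9, 81.2, 30.0]]
lip z 0.04 [[44.8, -30.1, 40.0], [46.9, 6.8, 40.0], [46.6, 60.6, 40.0], [46.3, 81.8, 40.0]]
lip z 0.05 [[44.2, -28.2, 50.0], [46.3, 8.3, 50.0], [46.0, 61.5, 50.0], [45.7, 82.5, 50.0]]
rim z 0.0 [[-53.4, -50.7, 0.0], [-53.1, 43.9, 0.0], [-53.0, 66.0, 0.0]]
rim z 0.02 [[-52.4, -46.7, 20.0], [-52.2, 45.9, 20.0], [-52.0, 67.6, 20.0]]
rim z 0.03 [[-52.0, -44.6, 30.0], [-51.7, 46.9, 30.0], [-51.6, 68.4, 30.0]]
side foot/rim z 0.0 [[-53.7, 60.6, 0.0], [-48.8, -26.5, 0.0], [-15.7, 60.3, 0.0], [-16.0, -29.8, 0.0]]
side foot/rim z 0.02 [[-91.3, 60.4, 20.0], [-86.6, -22.4, 20.0], [-55.2, 60.1, 20.0], [-55.5, -25.5, 20.0]]
y-ends col 320: [139, 141, 141, 141, 141, 141, 142, 142, 141, 138, 129, 113, 91, 70] [91, 91, 91, 91, 90, 91, 93, 93, 89, 97, 123, 141, 145, 145, 144, 145, 145, 145]
(np.float64(-100.0), 12, np.float64(32.5), 90) shift [ 0.8 39.9 55.2] turn [-0.3  0.1 -0.1]
(np.float64(-100.0), 12, np.float64(-17.5), 90) shift [  0.9  40.2 105.2] turn [-0.3  0.1 -0.1]
```

It is nearly at balance: lip x≈46, foot rim x≈-53, square within about 1°. I'll turn the tool 90° so both open fingers push its front edge, and move in behind.

Request:
drive_tool(
  commands=[
    {"x":0,"y":0,"z":0,"wx":0,"wy":0,"wz":8.5,"hand":0.25},
    {"x":0,"y":0,"z":0,"wx":0,"wy":0,"wz":17,"hand":0.25},
    {"x":0,"y":0,"z":0,"wx":0,"wy":0,"wz":25.5,"hand":0.25},
    {"x":0,"y":0,"z":0,"wx":0,"wy":0,"wz":34,"hand":0.25},
    {"x":0,"y":0,"z":0,"wx":0,"wy":0,"wz":42.5,"hand":0.25},
    {"x":0,"y":0,"z":0,"wx":0,"wy":0,"wz":51,"hand":0.25},
    {"x":0,"y":0,"z":0,"wx":0,"wy":0,"wz":59.5,"hand":0.25},
    {"x":0,"y":0,"z":0,"wx":0,"wy":0,"wz":68,"hand":0.25},
  ],
)

```text
time_s: 19.75
tcp_pos: [0.4798, 0.1124, 0.0884]
tool_rot: [[-0.278, 0.961, 0.002], [0.961, 0.278, -0.005], [-0.005, 0.001, -1.0]]
ft_force: [-0.0, -0.2, 0.1]
opening: 0.0616
grasp_force: 0.0
```

Request:
drive_tool(
  commands=[
    {"x":0,"y":0,"z":0,"wx":0,"wy":0,"wz":8.5,"hand":0.25},
    {"x":0,"y":0,"z":0,"wx":0,"wy":0,"wz":17,"hand":0.25},
    {"x":0,"y":0,"z":0,"wx":0,"wy":0,"wz":21.5,"hand":0.25},
    {"x":0,"y":0,"z":0,"wx":0,"wy":0,"wz":21.5,"hand":0.25},
  ],
)

```text
time_s: 20.15
tcp_pos: [0.4799, 0.1122, 0.0884]
tool_rot: [[0.089, 0.996, 0.002], [0.996, -0.089, -0.005], [-0.004, 0.003, -1.0]]
ft_force: [-0.1, 0.5, -0.0]
opening: 0.0685
grasp_force: 0.0
```

```bash
cat >> plan.py <<'E'
def relp(targets):
    "tool down, tool x along the fixture's x; targets: tip (x_f,y_f,z)"
    o=bot.get_obs();R=np.array(o["tool_rot"]);p=np.array(o["tcp_pos"])*1000;Q=np.c_[XF,-YF,-ZF]
    for x,y,z in targets:
        P=O+x*XF+y*YF+(z-E_)*ZF;print((x,y,z),"shift",(R.T@(P-p)).round(1),"turn",np.degrees(Ro.from_matrix(R.T@Q).as_rotvec()).round(1))
E
python3 - <<'E'
from plan import *
from h import *
import pickle
st();relp([(-110,10,60),(-110,10,8),(-72,10,8)])
s=pickle.load(open("s0.pkl","rb"))["top"]
print("transf",[w2f(p*1000).round() for p in ray(s,[(264,297),(288,297)],.068)],"cap",w2f(ray(s,(277,137),.045)[0]*1000).round(),"pot",w2f(ray(s,(319,138),.025)[0]*1000).round())
E
```

```text
t 20.15 tcp_f [-137.6   11.1   88.4] theta 90.2 y.YF 0.011 F_f [ 0.5  0.1 -0. ] open 68.5 q [ 11.  12. 125.  -0.  43.  16.]
(-110, 10, 60) shift [27.8  1.3 55.8] turn [0.2 0.3 0.6]
(-110, 10, 8) shift [ 28.    1.1 107.8] turn [0.2 0.3 0.6]
(-72, 10, 8) shift [ 66.    1.5 107.6] turn [0.2 0.3 0.6]
transf [array([ 79., 147.,  68.]), array([ 39., 142.,  68.])] cap [ 100. -141.   45.] pot [  25. -155.   25.]
```

Request:
drive_tool(
  commands=[
    {"x":14,"y":1,"z":40,"wx":0,"wy":0.3,"wz":0.6,"hand":0.25},
    {"x":28,"y":1,"z":80,"wx":0,"wy":0.3,"wz":0.6,"hand":0.25},
    {"x":28,"y":1,"z":107.8,"wx":0,"wy":0.3,"wz":0.6,"hand":0.25},
    {"x":48,"y":1,"z":107.6,"wx":0,"wy":0.3,"wz":0.6,"hand":0.25},
    {"x":64,"y":1,"z":107.6,"wx":0,"wy":0.3,"wz":0.6,"hand":0.25},
    {"x":66,"y":1,"z":107.6,"wx":0,"wy":0.3,"wz":0.6,"hand":0.25},
  ],
)

```text
time_s: 20.75
tcp_pos: [0.4875, 0.1779, -0.0191]
tool_rot: [[0.097, 0.995, 0.004], [0.995, -0.097, 0.001], [0.002, 0.004, -1.0]]
ft_force: [-0.7, -1.4, 0.8]
opening: 0.0684
grasp_force: 0.7
```

Request:
drive_tool(
  commands=[
    {"x":1.5,"y":0,"z":0,"wx":0,"wy":0,"wz":0,"hand":0.25},
    {"x":3,"y":0,"z":0,"wx":0,"wy":0,"wz":0,"hand":0.25},
    {"x":3,"y":0,"z":0,"wx":0,"wy":0,"wz":0,"hand":0.25},
  ],
)

```text
time_s: 21.05
tcp_pos: [0.4875, 0.1784, -0.0189]
tool_rot: [[0.101, 0.995, 0.004], [0.995, -0.101, 0.001], [0.002, 0.004, -1.0]]
ft_force: [-0.2, -0.9, 0.3]
opening: 0.0684
grasp_force: 0.3
```

Request:
drive_tool(
  commands=[
    {"x":1.5,"y":0,"z":0,"wx":0,"wy":0,"wz":0,"hand":0.25},
    {"x":3,"y":0,"z":0,"wx":0,"wy":0,"wz":0,"hand":0.25},
    {"x":3,"y":0,"z":0,"wx":0,"wy":0,"wz":0,"hand":0.25},
  ],
)

```text
time_s: 21.35
tcp_pos: [0.4879, 0.1815, -0.0192]
tool_rot: [[0.101, 0.995, 0.004], [0.995, -0.101, 0.001], [0.002, 0.004, -1.0]]
ft_force: [0.7, -2.0, -0.3]
opening: 0.0686
grasp_force: 1.1
```

```bash
python3 - <<'E'
from plan import *
from h import *
from station import snapshot
st();s=snapshot("top");g=cv2.GaussianBlur(s["image"],(3,3),0).mean(2)
for r in(200,220,250,262):print(r,[int(v) for v in g[r,280:306]])
E
```

```text
t 21.35 tcp_f [-67.8  10.  -19.2] theta 89.9 y.YF -0.002 F_f [-1.9 -0.9 -0.3] open 68.6 q [ 18.  26. 123.   0.  31.  24.]
200 [159, 159, 159, 159, 159, 159, 159, 159, 159, 159, 159, 158, 158, 158, 157, 151, 128, 100, 92, 95, 95, 94, 93, 86, 74, 67]
220 [159, 159, 159, 158, 158, 159, 159, 158, 158, 158, 159, 158, 153, 131, 103, 93, 93, 92, 92, 92, 87, 75, 66, 66, 75, 86]
250 [158, 158, 159, 159, 158, 158, 158, 157, 148, 122, 95, 90, 93, 93, 92, 91, 85, 73, 67, 69, 79, 86, 86, 87, 90, 92]
262 [158, 159, 159, 159, 158, 158, 157, 155, 150, 143, 136, 128, 120, 111, 101, 94, 88, 86, 93, 104, 103, 91, 84, 84, 87, 91]
```

Request:
drive_tool(
  commands=[
    {"x":2,"y":0,"z":0,"wx":0,"wy":0,"wz":0,"hand":0.25},
    {"x":4,"y":0,"z":0,"wx":0,"wy":0,"wz":0,"hand":0.25},
    {"x":6,"y":0,"z":0,"wx":0,"wy":0,"wz":0,"hand":0.25},
    {"x":8,"y":0,"z":0,"wx":0,"wy":0,"wz":0,"hand":0.25},
    {"x":8,"y":0,"z":0,"wx":0,"wy":0,"wz":0,"hand":0.25},
  ],
)

```text
time_s: 21.9
tcp_pos: [0.4886, 0.1898, -0.0193]
tool_rot: [[0.101, 0.995, 0.004], [0.995, -0.101, 0.001], [0.002, 0.004, -1.0]]
ft_force: [-0.5, -1.7, 0.2]
opening: 0.0681
grasp_force: 1.0
```

Request:
drive_tool(
  commands=[
    {"x":2,"y":0,"z":0,"wx":0,"wy":0,"wz":0,"hand":0.25},
    {"x":4,"y":0,"z":0,"wx":0,"wy":0,"wz":0,"hand":0.25},
    {"x":6,"y":0,"z":0,"wx":0,"wy":0,"wz":0,"hand":0.25},
    {"x":8,"y":0,"z":0,"wx":0,"wy":0,"wz":0,"hand":0.25},
    {"x":8,"y":0,"z":0,"wx":0,"wy":0,"wz":0,"hand":0.25},
  ],
)

```text
time_s: 22.4
tcp_pos: [0.4893, 0.1977, -0.0193]
tool_rot: [[0.101, 0.995, 0.004], [0.995, -0.101, 0.001], [0.002, 0.004, -1.0]]
ft_force: [-1.0, -3.4, 0.1]
opening: 0.068
grasp_force: 1.7
```

```bash
python3 - <<'E'
from plan import *
from h import *
from station import snapshot
st();s=snapshot("top");g=cv2.GaussianBlur(s["image"],(3,3),0).mean(2)
for r in(200,220,250):
    c=int(np.argmin(np.diff(g[r,262:310])))+262.5;print(r,c,[w2f(ray(s,(c,r),z)[0]*1000).round(1).tolist() for z in(.03,.06)])
for r in(195,265):print(r,[int(v) for v in g[r,280:350:2]])
E
```

```text
t 22.4 tcp_f [-51.6  10.2 -19.3] theta 89.9 y.YF -0.002 F_f [-3.5  0.7  0.1] open 68.0 q [ 19.  26. 122.   0.  32.  25.]
200 292.5 [[57.1, -30.5, 30.0], [54.9, -24.9, 60.0]]
220 289.5 [[57.4, 6.6, 30.0], [55.2, 11.0, 60.0]]
250 284.5 [[58.7, 61.3, 30.0], [56.5, 63.9, 60.0]]
195 [160, 160, 160, 159, 159, 160, 147, 103, 90, 85, 83, 79, 78, 77, 57, 34, 35, 32, 38, 40, 39, 40, 39, 38, 35, 43, 55, 56, 56, 59, 58, 59, 59, 59, 60]
265 [159, 159, 160, 160, 160, 159, 160, 159, 159, 158, 157, 150, 145, 143, 132, 115, 105, 92, 76, 70, 68, 73, 68, 46, 47, 48, 49, 45, 24, 16, 29, 38, 20, 19, 21]
```

Request:
drive_tool(
  commands=[
    {"x":-4,"y":0,"z":0,"wx":0,"wy":0,"wz":0,"hand":0.25},
    {"x":-15,"y":0,"z":0,"wx":0,"wy":0,"wz":0,"hand":0.25},
    {"x":-15,"y":0,"z":0,"wx":0,"wy":0,"wz":0,"hand":0.25},
    {"x":-15,"y":0,"z":0,"wx":0,"wy":0,"wz":0,"hand":0.25},
  ],
)

```text
time_s: 22.85
tcp_pos: [0.488, 0.1822, -0.0192]
tool_rot: [[0.102, 0.995, 0.004], [0.995, -0.102, 0.002], [0.002, 0.004, -1.0]]
ft_force: [-0.4, 0.1, 0.8]
opening: 0.0687
grasp_force: 0.0
```

```bash
cat > look.py <<'E'
from plan import *
from h import *
from station import snapshot
st();s=snapshot("top");g=cv2.GaussianBlur(s["image"],(3,3),0).mean(2)
for r in(200,220,250):
    c=int(np.argmin(np.diff(g[r,258:310])))+258.5;print(r,c,[w2f(ray(s,(c,r),z)[0]*1000).round(1).tolist() for z in(.03,.06)])
w=snapshot("side");h=cv2.GaussianBlur(w["image"],(3,3),0).mean(2)
for c in(258,325):print(c,[int(v) for v in h[180:256:2,c]])
for x,z in((125,42),(125,24),(81,30),(57,30),(0,24),(0,0),(-48,44),(-48,24)):print((x,z),proj(w,[(O+x*XF+y*YF+z*ZF)/1000 for y in(70,-50)]).round().tolist())
E
python3 look.py
```

```text
t 22.85 tcp_f [-67.2  10.  -19.2] theta 89.9 y.YF -0.003 F_f [0.  0.4 0.8] open 68.7 q [ 18.  26. 123.   0.  31.  24.]
200 285.5 [[69.7, -28.9, 30.0], [67.1, -23.3, 60.0]]
220 282.5 [[69.9, 8.2, 30.0], [67.3, 12.6, 60.0]]
250 278.5 [[69.3, 62.6, 30.0], [66.7, 65.2, 60.0]]
258 [28, 28, 28, 30, 31, 30, 44, 82, 88, 83, 47, 37, 39, 40, 38, 46, 79, 162, 176, 171, 123, 96, 89, 89, 86, 89, 135, 137, 117, 117, 118, 118, 118, 117, 116, 118, 119, 117]
325 [36, 79, 53, 31, 31, 32, 34, 29, 29, 31, 36, 31, 31, 31, 30, 39, 95, 143, 159, 129, 86, 86, 86, 86, 93, 133, 133, 115, 115, 116, 116, 117, 116, 117, 117, 118, 116, 113]
(125, 42) [[259.0, 190.0], [318.0, 189.0]]
(125, 24) [[259.0, 198.0], [318.0, 197.0]]
(81, 30) [[259.0, 204.0], [320.0, 202.0]]
(57, 30) [[259.0, 209.0], [322.0, 207.0]]
(0, 24) [[259.0, 224.0], [325.0, 222.0]]
(0, 0) [[260.0, 236.0], [325.0, 234.0]]
(-48, 44) [[259.0, 226.0], [329.0, 224.0]]
(-48, 24) [[259.0, 236.0], [329.0, 234.0]]
```

The cover now lies flat on the bed, hollow up and square, with its lip at x≈70. Raise the tips to 30 mm and push it home.

Request:
drive_tool(
  commands=[
    {"x":0,"y":0,"z":-12,"wx":0,"wy":0,"wz":0,"hand":0.25},
    {"x":0,"y":0,"z":-23,"wx":0,"wy":0,"wz":0,"hand":0.25},
    {"x":12,"y":0,"z":-23,"wx":0,"wy":0,"wz":0,"hand":0.25},
    {"x":18,"y":0,"z":-23,"wx":0,"wy":0,"wz":0,"hand":0.25},
    {"x":24,"y":0,"z":-23,"wx":0,"wy":0,"wz":0,"hand":0.25},
    {"x":30,"y":0,"z":-23,"wx":0,"wy":0,"wz":0,"hand":0.25},
    {"x":36,"y":0,"z":-23,"wx":0,"wy":0,"wz":0,"hand":0.25},
    {"x":42,"y":0,"z":-23,"wx":0,"wy":0,"wz":0,"hand":0.25},
  ],
)

```text
time_s: 23.75
tcp_pos: [0.4918, 0.2248, 0.0035]
tool_rot: [[0.101, 0.995, 0.003], [0.995, -0.101, 0.001], [0.002, 0.003, -1.0]]
ft_force: [-0.2, -0.8, -0.2]
opening: 0.0688
grasp_force: 0.4
```

Request:
drive_tool(
  commands=[
    {"x":5,"y":0,"z":0,"wx":0,"wy":0,"wz":0,"hand":0.25},
    {"x":10,"y":0,"z":0,"wx":0,"wy":0,"wz":0,"hand":0.25},
    {"x":15,"y":0,"z":0,"wx":0,"wy":0,"wz":0,"hand":0.25},
    {"x":18,"y":0,"z":0,"wx":0,"wy":0,"wz":0,"hand":0.25},
    {"x":18,"y":0,"z":0,"wx":0,"wy":0,"wz":0,"hand":0.25},
  ],
)

```text
time_s: 24.25
tcp_pos: [0.494, 0.2426, 0.0039]
tool_rot: [[0.101, 0.995, 0.004], [0.995, -0.101, 0.002], [0.002, 0.004, -1.0]]
ft_force: [0.5, -0.9, -0.5]
opening: 0.0683
grasp_force: 0.0
```

```bash
sed -i 's/258:310/246:310/;s/+258.5/+246.5/' look.py; python3 look.py | head -5
```

```text
t 24.25 tcp_f [-6.4 10.   3.9] theta 89.9 y.YF -0.002 F_f [-0.9 -0.6 -0.5] open 68.3 q [ 24.  25. 120.  -0.  35.  30.]
200 246.5 [[140.1, -19.8, 30.0], [135.1, -14.5, 60.0]]
220 282.5 [[69.9, 8.2, 30.0], [67.3, 12.6, 60.0]]
250 297.5 [[35.8, 58.3, 30.0], [34.3, 61.0, 60.0]]
258 [34, 54, 80, 117, 111, 64, 96, 107, 110, 85, 91, 155, 173, 164, 137, 84, 87, 87, 85, 82, 101, 136, 140, 137, 138, 140, 142, 132, 114, 114, 114, 115, 114, 113, 112, 113, 115, 115]
```

Request:
drive_tool(
  commands=[
    {"x":2,"y":0,"z":0,"wx":0,"wy":0,"wz":0,"hand":0.25},
    {"x":4,"y":0,"z":0,"wx":0,"wy":0,"wz":0,"hand":0.25},
    {"x":5.5,"y":0,"z":0,"wx":0,"wy":0,"wz":0,"hand":0.25},
    {"x":6.5,"y":0,"z":0,"wx":0,"wy":0,"wz":0,"hand":0.25},
    {"x":7,"y":0,"z":0,"wx":0,"wy":0,"wz":0,"hand":0.25},
  ],
)

```text
time_s: 24.85
tcp_pos: [0.4946, 0.2492, 0.0038]
tool_rot: [[0.101, 0.995, 0.004], [0.995, -0.101, 0.001], [0.002, 0.004, -1.0]]
ft_force: [-0.0, -1.6, 0.5]
opening: 0.0683
grasp_force: 0.7
```

Request:
drive_tool(
  commands=[
    {"x":0.5,"y":0,"z":0,"wx":0,"wy":0,"wz":0,"hand":0.25},
    {"x":1,"y":0,"z":0,"wx":0,"wy":0,"wz":0,"hand":0.25},
  ],
)

```text
time_s: 25.05
tcp_pos: [0.4946, 0.2502, 0.0038]
tool_rot: [[0.101, 0.995, 0.004], [0.995, -0.101, 0.001], [0.002, 0.004, -1.0]]
ft_force: [-0.9, -0.8, 0.8]
opening: 0.0688
grasp_force: 0.6
```

Request:
drive_tool(
  commands=[
    {"x":0.5,"y":0,"z":0,"wx":0,"wy":0,"wz":0,"hand":0.25},
    {"x":0.5,"y":0,"z":0,"wx":0,"wy":0,"wz":0,"hand":0.25},
  ],
)

```text
time_s: 25.25
tcp_pos: [0.4947, 0.2507, 0.0038]
tool_rot: [[0.101, 0.995, 0.004], [0.995, -0.101, 0.001], [0.002, 0.004, -1.0]]
ft_force: [0.4, -0.0, -0.3]
opening: 0.0686
grasp_force: 0.2
```

Request:
drive_tool(
  commands=[
    {"x":0.6,"y":0,"z":0,"wx":0,"wy":0,"wz":0,"hand":0.25},
    {"x":1,"y":0,"z":0,"wx":0,"wy":0,"wz":0,"hand":0.25},
  ],
)

```text
time_s: 25.45
tcp_pos: [0.4948, 0.2517, 0.0038]
tool_rot: [[0.101, 0.995, 0.004], [0.995, -0.101, 0.001], [0.002, 0.004, -1.0]]
ft_force: [0.2, -1.3, -0.3]
opening: 0.0683
grasp_force: 0.6
```

Request:
drive_tool(
  commands=[
    {"x":0.6,"y":0,"z":0,"wx":0,"wy":0,"wz":0,"hand":0.25},
    {"x":0.6,"y":0,"z":0,"wx":0,"wy":0,"wz":0,"hand":0.25},
  ],
)

```text
time_s: 25.65
tcp_pos: [0.4949, 0.2523, 0.0038]
tool_rot: [[0.101, 0.995, 0.004], [0.995, -0.101, 0.001], [0.002, 0.004, -1.0]]
ft_force: [-0.6, -0.4, 0.1]
opening: 0.0684
grasp_force: 0.1
```

Request:
drive_tool(
  commands=[
    {"x":0.6,"y":0,"z":0,"wx":0,"wy":0,"wz":0,"hand":0.25},
    {"x":0.6,"y":0,"z":0,"wx":0,"wy":0,"wz":0,"hand":0.25},
  ],
)

```text
time_s: 25.85
tcp_pos: [0.495, 0.2524, 0.0038]
tool_rot: [[0.101, 0.995, 0.004], [0.995, -0.101, 0.001], [0.001, 0.004, -1.0]]
ft_force: [0.2, -5.8, 2.7]
opening: 0.0681
grasp_force: 3.0
```

```bash
python3 - <<'E'
from plan import *
from h import *
from station import snapshot
st();s=snapshot("top");w=snapshot("side")
for n,S in(("top",s),("side",w)):
  g=cv2.GaussianBlur(S["image"],(3,3),0).mean(2)
  for y in(-45,60,75):
    P=[(O+XF*x+YF*y+ZF*(30 if n=="top" else 28))/1000 for x in range(-10,146,4)];q=proj(S,P).round().astype(int);print(n,y,[int(g[v,u]) for u,v in q])
E
```

```text
t 25.85 tcp_f [ 3.5 10.   3.8] theta 89.9 y.YF -0.002 F_f [-5.8 -0.8  2.7] open 68.1 q [ 25.  25. 119.  -0.  35.  31.]
top -45 [42, 38, 37, 37, 31, 26, 49, 72, 78, 75, 72, 71, 69, 66, 65, 64, 62, 62, 62, 61, 57, 38, 45, 42, 43, 43, 43, 42, 42, 39, 61, 107, 117, 104, 52, 69, 67, 71, 130]
top 60 [35, 34, 34, 34, 34, 32, 31, 28, 27, 26, 23, 53, 71, 68, 69, 106, 107, 107, 107, 107, 106, 111, 121, 123, 120, 120, 121, 119, 119, 104, 78, 108, 118, 120, 55, 70, 71, 72, 149]
top 75 [33, 35, 33, 32, 32, 33, 29, 28, 25, 25, 29, 52, 45, 48, 49, 103, 107, 104, 105, 109, 119, 108, 120, 123, 118, 120, 121, 114, 101, 108, 91, 120, 119, 105, 48, 69, 84, 85, 139]
side -45 [140, 139, 135, 131, 131, 130, 118, 100, 98, 89, 86, 84, 83, 82, 83, 83, 84, 83, 82, 99, 99, 128, 141, 139, 136, 91, 89, 86, 79, 79, 59, 59, 59, 59, 59, 59, 59, 58, 58]
side 60 [136, 139, 141, 137, 132, 130, 124, 108, 92, 86, 86, 85, 85, 83, 83, 83, 82, 84, 84, 103, 127, 140, 142, 142, 147, 156, 160, 159, 159, 159, 155, 135, 135, 100, 79, 75, 75, 75, 74]
side 75 [137, 139, 138, 134, 132, 131, 126, 110, 92, 83, 83, 83, 85, 86, 86, 86, 87, 87, 84, 86, 107, 138, 138, 159, 168, 172, 173, 173, 172, 156, 124, 124, 97, 86, 84, 84, 96, 114, 114]
```

Force rises sharply at the predicted position, so it is on the fence. One more slight press to seat it square, then retreat.

Request:
drive_tool(
  commands=[
    {"x":0.3,"y":0,"z":0,"wx":0,"wy":0,"wz":0,"hand":0.25},
    {"x":0.3,"y":0,"z":0,"wx":0,"wy":0,"wz":0,"hand":0.25},
  ],
)

```text
time_s: 26.15
tcp_pos: [0.4949, 0.2525, 0.0038]
tool_rot: [[0.101, 0.995, 0.004], [0.995, -0.101, 0.0], [0.001, 0.003, -1.0]]
ft_force: [0.2, -8.8, 2.2]
opening: 0.0685
grasp_force: 4.5
```

Request:
drive_tool(
  commands=[
    {"x":-10,"y":0,"z":0,"wx":0,"wy":0,"wz":0,"hand":0.25},
    {"x":-50,"y":0,"z":0,"wx":0,"wy":0,"wz":0,"hand":0.25},
    {"x":-95,"y":0,"z":-10,"wx":0,"wy":0,"wz":0,"hand":0.25},
    {"x":-130,"y":0,"z":-40,"wx":0,"wy":0,"wz":0,"hand":0.25},
    {"x":-170,"y":0,"z":-70,"wx":0,"wy":0,"wz":0,"hand":0.25},
    {"x":-210,"y":0,"z":-100,"wx":0,"wy":0,"wz":0,"hand":0.25},
    {"x":-210,"y":0,"z":-100,"wx":0,"wy":0,"wz":0,"hand":0.25},
  ],
)

```text
time_s: 26.85
tcp_pos: [0.4747, 0.0408, 0.1067]
tool_rot: [[0.104, 0.994, 0.009], [0.995, -0.105, 0.001], [0.002, 0.009, -1.0]]
ft_force: [0.3, 0.4, -1.1]
opening: 0.0685
grasp_force: 0.0
```

```bash
python3 - <<'E'
from plan import *
from h import *
from station import snapshot
import pickle
st();s=snapshot("top");im=cv2.GaussianBlur(s["image"],(3,3),0).astype(int);g=im.mean(2)
for y in(-50,-20,20,50,70):
    P=[(O+XF*x+YF*y+ZF*30)/1000 for x in range(100,134,2)];q=proj(s,P).round().astype(int);print(y,"fence side",[int(g[v,u]) for u,v in q],end=" ")
    P=[(O+XF*x+YF*y+ZF*44)/1000 for x in range(8,34,2)];q=proj(s,P).round().astype(int);print("front",[int(g[v,u]) for u,v in q])
s0=pickle.load(open("s0.pkl","rb"))["top"]["image"].astype(int)
for n,(a,b,c,d) in dict(cap=(262,122,292,156),pot=(304,122,334,154),trafo=(254,286,298,346),stick=(318,284,342,320)).items():
    A=s0[b:d,a:c].astype(np.float32).mean(2);B=s["image"][b:d,a:c].astype(np.float32).mean(2);print(n,cv2.phaseCorrelate(A,B))
E
```

```text
t 26.85 tcp_f [-209.1    9.1  106.7] theta 89.9 y.YF -0.005 F_f [ 0.5 -0.3 -1.1] open 68.5 q [  2.   8. 127.   0.  44.   8.]
-50 fence side [83, 73, 81, 76, 70, 81, 93, 95, 98, 101, 101, 91, 64, 41, 42, 53, 57] front [142, 142, 141, 139, 126, 105, 96, 91, 79, 73, 75, 78, 88]
-20 fence side [101, 101, 100, 91, 71, 67, 84, 97, 100, 102, 101, 87, 58, 42, 49, 58, 59] front [141, 141, 141, 141, 130, 109, 98, 94, 92, 97, 105, 105, 104]
20 fence side [102, 102, 101, 100, 88, 78, 102, 102, 102, 102, 100, 89, 61, 40, 46, 57, 60] front [142, 142, 141, 141, 130, 111, 101, 99, 96, 99, 105, 106, 106]
50 fence side [102, 102, 102, 91, 70, 68, 86, 98, 101, 103, 104, 79, 51, 40, 52, 61, 61] front [141, 141, 141, 141, 132, 109, 91, 91, 100, 104, 104, 105, 105]
70 fence side [85, 81, 76, 81, 75, 80, 95, 99, 100, 103, 103, 96, 75, 42, 64, 89, 96] front [141, 141, 141, 141, 127, 107, 103, 99, 88, 87, 86, 75, 96]
cap ((-0.06918341117021498, 0.017232244593255786), 1.0207263783172325)
pot ((-0.03292334198074265, 0.16605841519223752), 0.942612902323405)
trafo ((0.48223721243007134, 0.08413055691820048), 0.9698611602076778)
stick ((-0.17824228377286921, -0.08726648303375839), 1.054719708583973)
```

The cover is square and uniform along the fence, from y=-50 to 70. The surrounding parts are where they were, and the robot is clear.

```bash
python3 -c "
from station import bot
print(bot.finish_job())"
```

```text
the job is handed in; nothing more can be done
None
```

The cover lies hollow side up on the bed, pushed flush along the fence, and the job is handed in at about 27 s; it slid back to lean on the step when I released it, so I pushed it up onto the bed from its front edge, and no force reading on it passed about 12 N.

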